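Clip the calibration slide onto the microscope stand

TASK

Take the framed glass calibration slide out of its case, lay it flat on the plate of the microscope stand and slide it in under both sprung clips, until each clip has ridden over the frame and snapped down onto the glass and the frame is pressed home, square against the back stop. Be gentle: set the slide down rather than drop it, do not bend the clips up, feel for the stop and press lightly without ramming it, leave the tweezers and the marker pen lying where they are, and let go at the end.

Things in the scene. Friction and masses are not known exactly. Their poses are not given: they have to be found in the camera images.
- slide_centre (a point): Centre, half-way up, of the loose calibration slide: flat metal frame 48 mm (own x) x 90 mm (own y) x 6 mm (z), 60 g, with a glass pane 36 x 78 mm whose top lies 2.5 mm below the frame's top (rims 6 mm wide; the two halves are alike). It lies level on a foam block in its case, its underside 18 mm above the desk.
- case: Fixed shallow tray 150 (x) x 140 mm (y), rim 10 mm high; origin under its centre. In its middle a foam block 32 mm (x) x 98 mm (y), 18 mm high, carries the slide, whose long edges overhang the block 8 mm each side; at the block's ends, 49 mm from the centre, foam cheeks rise to 21 mm.
- stand: Microscope stand, fixed. Plate 250 (x) x 160 (y) x 14 mm; origin under its centre; +x runs from the open front edge to the pillar (14 mm thick, 200 mm high, at x = 105 mm, y = 0). The microscope barrel hangs from the pillar, swung aside over x 155 to 205 mm, y 40 to 90 mm, 85 to 205 mm up. Slides go in from the front, towards +x, long side across, centred on y = 0.
- back_stop: Back stop of the stand: a steel bar (stop_bar in the rules) 10 x 128 x 5.5 mm across the plate under the clips, screwed down in two slots (thumbscrews 11 mm high at y = +-58 mm) wherever it was last set. The pose given is that of the slots, not of the bar: origin at the foremost setting, on the plate's top, 18 mm from the plate's centre; the bar's front face lies 0 to 16 mm further along +x.
- clip_left (a joint): Angle (rad) of the sprung steel clip at y = +31 mm of the stand (11 mm wide): pivot at x = 62 mm, arm to the front, toe (2 mm radius) at x = 2 mm, lip bent up at 30 degrees to the front, ending at x = -10 mm, 9 mm above the plate. 0: empty, toe 1 mm over the plate; about 0.08: up on the frame's rim; about 0.04: snapped down on the glass. Toe force 3 to 4 N.
- clip_right (a joint): The same for the like clip at y = -31 mm of the stand. Pushing the slide under both clips takes 5 to 13 N along the plate while the toes ride up, and 2 to 4 N (rubbing) once they have snapped down; between the snap (front edge of the frame 8 mm past the toes) and the back stop there are 8 to 24 mm of travel.
- tweezers: Steel tweezers, 115 mm long, 8 mm high, lying on the desk. Bystander, to be left where it is.
- marker: White and black marker pen, 130 mm long, 13 mm thick, lying on the desk. Bystander, to be left where it is.
Things that resemble listed ones, but are neither listed nor needed, are in the scene too. Of the things like the part that bears slide_centre, leave any that is green, orange or yellow; of the rest the smaller one is meant.

How it is judged:
On the way, in this order (a step that is already met when the one before it is completed fails the run):
1. the slide lies flat on the stand's plate (z of slide_centre in the frame of stand between 0.0155 and 0.0185 m and angle between slide_centre's own z axis and vertical below 0.04 rad and x of slide_centre in the frame of stand between -0.12 and 0.06 m and y of slide_centre in the frame of stand between -0.06 and 0.06 m), for 0.1 s.
2. both clips have snapped down onto the glass (all of step 1 and value of joint clip_left between 0.022 and 0.056 rad and value of joint clip_right between 0.022 and 0.056 rad and x of slide_centre in the frame of stand above -0.015 m), for 0.02 s.
3. the slide, under the clips, is pressed home against the back stop (all of step 2 and contact force between slide and back_stop above 1 N), for 0.1 s.
At the end, for the whole second after the job is handed in: The slide lies at rest flat on the stand's plate with both clip toes down on its glass (each clip between 0.022 and 0.056 rad), its far edge within 1.5 mm of the back stop and square to it within 0.03 rad (all of step 2 and x of slide_centre in the frame of stop_bar above -0.0255 m and angle between the x axis of slide_centre and the x axis of stand, either way round below 0.03 rad and linear speed of slide below 0.01 m/s); the robot touches nothing.
It fails at once if the slide is rammed against the back stop with more than 10 N (contact force between slide and back_stop above 10 N).
It fails at once if the slide is dropped: it moves faster than 0.4 m/s with no finger on it (contact force between the fingers and slide below 0.02 N and linear speed of slide above 0.4 m/s).
It fails at once if a clip is bent up by more than 0.2 rad (12 mm at the toe) (value of joint any of clip_left, clip_right above 0.2 rad).
It fails at once if the tweezers or the marker is moved by more than 20 mm (distance of any of tweezers, marker from where it was at the start of the episode above 0.02 m).
It also fails if it takes over 72 s, if anything falls off the work surface, if the arm or the gripper's body presses on something with over 40 N, if the wrist force passes 120 N, or if a joint passes its speed limit or range.

ROBOT

A 7-joint arm with a two-finger parallel gripper is mounted at the origin on the work surface. World frame = base frame: x ahead of the robot, y to its left, z up, the work surface at z = 0. Lengths are in m, angles in rad, forces in N, time in s.
With the tool pointing down it reaches from about 0.425 to 0.925 m from the base axis. Payload 6.8 kg.
Tool frame: the origin (TCP) lies midway between the tips of the shut fingers; the grasp point (between the pads) lies 19 mm behind it; z points along the fingers, y is the line along which they close (so a half turn about z gives the same grasp; the last joint's range is limited). The gripper opens to 85 mm and grips with 20 to 120 N. Pads are 22 mm wide; open, the fingers measure 114 mm over their backs; the gripper's body (76 mm by 85 mm) begins 54 mm behind the grasp point. The pads swing forward as they close: fully open they stand 13 mm farther back than shut.
Start: joints at [-1.451, 0.477, 0.022, 1.555, -0.011, 1.109, -0.083], TCP at [0.152, 0.658, 0.199] pointing down, gripper open.
Joint ranges: [-2.96, 2.96], [-0.34, 2.1], [-1.41, 1.46], [0.24, 2.44], [-1.37, 4.51], [0.17, 1.92], [-2.96, 2.96]. Speed limits (rad/s): [2.39, 2.39, 3.14, 3.14, 3.14, 3.14, 3.14].

INTERFACE

Orientations are given as a unit quaternion [w, x, y, z].
In Python, from station import bot gives the robot as it stands.
- The arm moves only by the tool jog_arm, never from a script. Its argument "rows" is a list of rows, each an object of numbers: "fingers": the finger opening in mm, from 0 to 85.4; "x", "y", "z": the shift along the tool's x, y, z in mm; "ax", "ay", "az": the turn, a rotation vector about the tool's x, y, z in degrees. A call has exactly 8 rows; each row shifts and turns the commanded pose from where the row before left it, along the tool's axes as they then stand; what a row does not reach is not made up. A row lasts 1/10 s, in which the tool goes at most 50 mm and 8.59 degrees, less where a joint would pass 70% of its speed; a pose out of reach is approached as far as the arm can. A call with a gripper value outside its range is refused whole. The fingers move at their own pace and stop on an object; "force" is the grip in N (left out, the last holds). Time passes only in rows, so rows that do not move let the fingers close, or fill a call up. It gives the time, the measured TCP pose, the force, the opening and the grip force at its end, in the units of the state.
- bot.get_obs(): the state, without advancing time (a new reading comes with each control period).
- bot.read_camera(name): name is "side" or "top"; returns a dict with "pixels" (400x640x3 uint8, red, green, blue), "vertical_fov" (degrees; the focal length in pixels is half the picture's height over the tangent of half this angle, whatever the lens; pixels are square), "cx", "cy" (the principal point, pixels), "dist_coeffs" ([k1, k2, p1, p2, k3] as OpenCV has them; the pictures are not rectified), "world_from_camera" (4x4, takes a point from camera to world coordinates). Camera axes: x right, y down, z forward; pixel columns grow to the right and rows downward; lengths in m; the calibration is good to about 2 mm. A picture is of the moment at which its call begins. There is no depth.
- bot.hand_in(): hands the job in; it is judged then, once.
The state is a dict: "t": time; "q": joint angles; "joint_vel": joint speeds; "joint_torque": joint torques, N m; "eef_pos": TCP position; "tool_rot": TCP orientation; "contact_force": force on the tool from outside, world axes, zero at the start; "torque": the same for the moment, N m; "gripper_width": opening from 0.0 (shut) to 1.0 (fully open); "grasp_force": force on a finger pad.
Only numpy, scipy, OpenCV 4.12 (cv2) and the standard library are available. Lean on these libraries where they do the work, as an engineer would, in place of code of your own. Each camera call takes 0.05 s, during which the arm holds its last target. There are 200 camera calls.

## Working session

There is one attempt and no reset: what is moved stays moved. The work goes in short steps, Python scripts to look and compute and a tool call to move; the robot and the scene stay as the last step left them, time stands still between calls to the robot, and variables do not carry over. Pictures are saved under pics/ and viewed, at most 10 in all, crops included, and the job is handed in when it is done.

Besides the shell and the picture viewer there is one more tool, called after "Emit:" as a command line: name --argument value ..., lists and objects as JSON in quotes. jog_arm: Moves the arm, as the interface text tells. Its arguments: {"type":"object","properties":{"rows":{"type":"array","items":{"type":"object","properties":{"fingers":{"type":"number"},"x":{"type":"number"},"y":{"type":"number"},"z":{"type":"number"},"ax":{"type":"number"},"ay":{"type":"number"},"az":{"type":"number"}}}},"force":{"type":"number"}},"required":["rows"]}

```bash
mkdir -p pics; python3 - <<'E'
from station import bot
import cv2,numpy as np
o=bot.get_obs();print(o['t'],o['eef_pos'],o['tool_rot'],o['contact_force'],o['gripper_width'])
for n in('top','side'):
    c=bot.read_camera(n);cv2.imwrite(f'pics/{n}0.png',c['pixels'][:,:,::-1]);print({k:v for k,v in c.items() if k!='pixels'})
E
```

```text
0.0 [0.15231065 0.65692345 0.19771686] [-3.59772386e-05  1.13642922e-01  9.93521234e-01 -9.17416647e-04] [-0.26810333 -0.72685264  0.3315209 ] 1.0014095012532
{'vertical_fov': 47.97175696036865, 'cx': 321.505231995134, 'cy': 202.45172444666215, 'dist_coeffs': array([0.04144816, 0.        , 0.        , 0.        , 0.        ]), 'world_from_camera': array([[-1.12481666e-03, -9.80691817e-01,  1.95556374e-01,
         3.52796270e-01],
       [-9.99999214e-01,  9.94640887e-04, -7.63869749e-04,
        -4.31784006e-02],
       [ 5.54612447e-04, -1.95557079e-01, -9.80692164e-01,
         1.02000917e+00],
       [ 0.00000000e+00,  0.00000000e+00,  0.00000000e+00,
         1.00000000e+00]])}
{'vertical_fov': 56.92689164088865, 'cx': 324.7472591531406, 'cy': 196.28006903438, 'dist_coeffs': array([-0.08213203,  0.        ,  0.        ,  0.        ,  0.        ]), 'world_from_camera': array([[ 0.84811862, -0.26548667,  0.45848843,  0.08754926],
       [-0.52960701, -0.44857282,  0.71992975, -0.73415938],
       [ 0.01453369, -0.85340451, -0.52104656,  0.56156035],
       [ 0.        ,  0.        ,  0.        ,  1.        ]])}
```

View pics/top0.png

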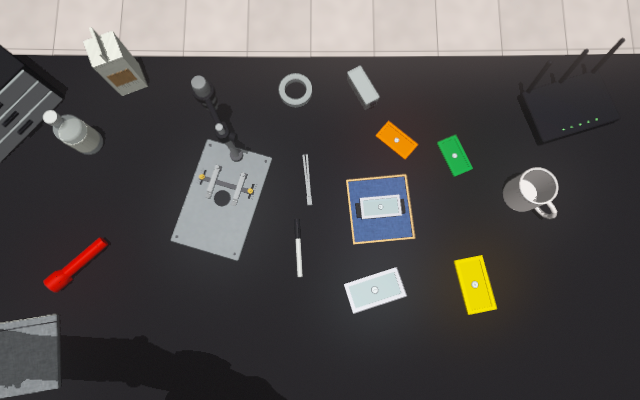

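View pics/side0.png

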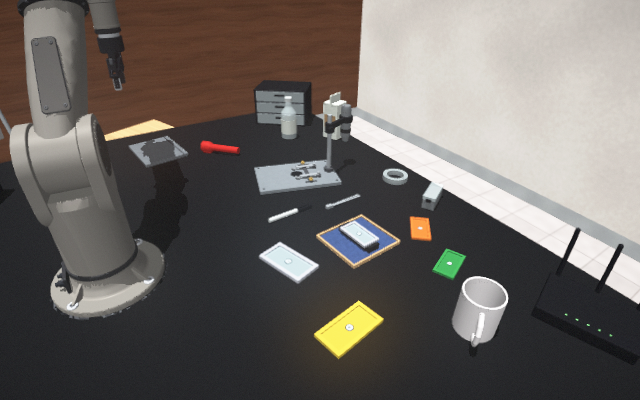

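The top view shows the stand at about (222,200), with its pillar at (237,155), and the tweezers at (308,180) and pen at (299,248). Five things look like slides: white in the case (381,207), larger white (375,290), orange (397,140), green (455,155) and yellow (475,285). The coloured ones are ruled out. Of the two white ones the case one is smaller and lies in the case, so it fits. I'll confirm it in a crop and measure.

```bash
cat > h.py <<'E'
from station import bot
import cv2,numpy as np
def K(c):
    f=200/np.tan(np.radians(c['vertical_fov']/2));return np.array([[f,0,c['cx']],[0,f,c['cy']],[0,0,1]])
def ray(c,px,z):
    u=cv2.undistortPoints(np.array(px,float).reshape(-1,1,2),K(c),c['dist_coeffs'])[:,0]
    T=c['world_from_camera'];d=np.c_[u,np.ones(len(u))]@T[:3,:3].T;o=T[:3,3]
    return o+d*((z-o[2])/d[:,2])[:,None]
def proj(c,P):
    T=np.linalg.inv(c['world_from_camera'])
    return cv2.projectPoints(np.array(P,float).reshape(-1,1,3),T[:3,:3],T[:3,3],K(c),c['dist_coeffs'])[0][:,0]
def rect(c,mask,z):
    k=max(cv2.findContours(mask.astype(np.uint8),0,1)[0],key=cv2.contourArea)
    P=ray(c,k.reshape(-1,2),z)[:,:2]
    r=cv2.minAreaRect((P*1000).astype(np.float32));return r,cv2.boxPoints(r)
E
python3 - <<'E'
from h import *
c=bot.read_camera('top');p=c['pixels'];hsv=cv2.cvtColor(p,cv2.COLOR_RGB2HSV)
def win(m,x0,y0,x1,y1):
    w=np.zeros(m.shape,bool);w[y0:y1,x0:x1]=1;return m&w
H,S,V=[hsv[...,i].astype(int) for i in range(3)]
sl=win((S<70)&(V>140),352,190,408,225);print('slide',rect(c,sl,.024))
cs=win(((S>80)&(V>60)),340,170,420,250);print('case',rect(c,cs,.01))
pl=win((V>75),165,135,280,265);print('plate',rect(c,pl,.014))
a=cv2.resize(p[165:300,335:425],(533,800))[:600,:400]
a=cv2.resize(p[168:318,340:420],(320,600),interpolation=3)
b=cv2.resize(p[130:270,165:280],(480,584),interpolation=3);b=cv2.copyMakeBorder(b,0,16,0,0,0)
cv2.imwrite('pics/crop1.png',np.hstack([a,b])[:,:,::-1])
o=[bot.get_obs()['eef_pos'] for _ in range(3)];print(o)
E
```

```text
slide (((542.7550048828125, -176.27671813964844), (49.52301025390625, 91.0783920288086), 5.214951992034912), array([[ 513.95685, -133.17667],
       [ 522.23517, -223.87805],
       [ 571.55316, -219.37677],
       [ 563.27484, -128.67538]], dtype=float32))
case (((541.11865234375, -177.35003662109375), (152.46372985839844, 143.01194763183594), 5.49734354019165), array([[ 458.38718 , -113.47592 ],
       [ 472.08762 , -255.83011 ],
       [ 623.8501  , -241.22415 ],
       [ 610.14966 ,  -98.869965]], dtype=float32))
plate (((568.1612548828125, 182.22329711914062), (160.8290557861328, 260.0896911621094), 73.3514404296875), array([[420.52908, 142.43765],
       [669.7158 ,  67.92184],
       [715.79346, 222.00894],
       [466.6067 , 296.52475]], dtype=float32))
[array([0.15232457, 0.65711154, 0.19798224]), array([0.15232457, 0.65711154, 0.19798224]), array([0.15232457, 0.65711154, 0.19798224])]
```

View pics/crop1.png

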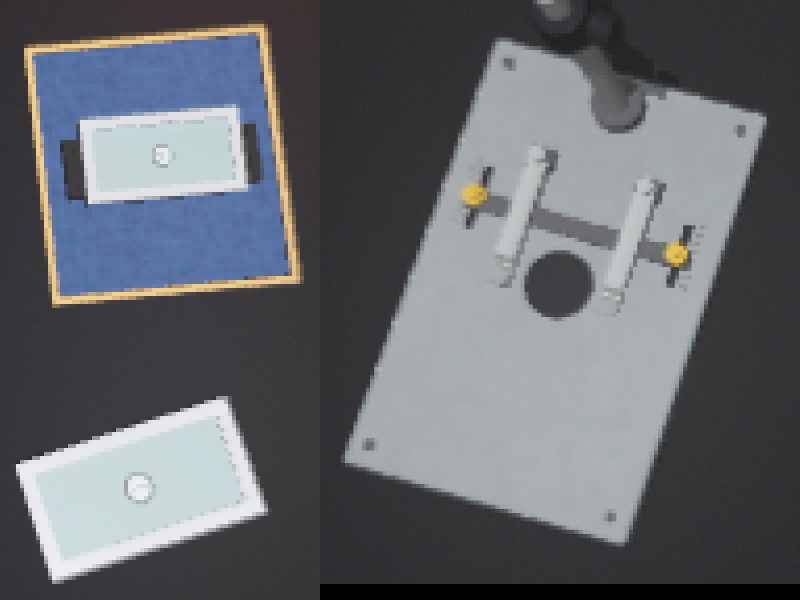

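The crop confirms the target: at upper left the framed slide lies on the blue tray between its dark foam cheeks. The other white one, loose on the desk, is clearly bigger. The stand's clips, bar and yellow thumbscrews are visible. The slide is at about (543,-176) mm with yaw 5.2°. The stand's yaw is about -16.7° and its plate centre about (563,184) mm.

```bash
cat >> h.py <<'E'
from scipy.spatial.transform import Rotation as Rn
def pose():
    o=bot.get_obs();q=o['tool_rot'];return o,np.array(o['eef_pos'])*1000,Rn.from_quat([q[1],q[2],q[3],q[0]]).as_matrix()
def plan(x,y,z,ang,n=8,cur=None):
    """numbers to jog to (mm) with tool y along world angle ang (mod 180); cur=(p,R)"""
    o,p,R=pose()
    if cur: p,R=cur
    a=np.degrees(np.arctan2(R[1,1],R[0,1]));d=(ang-a+90)%180-90
    s=(np.array([x,y,z])-p)/n;az=-d/n
    print('at',p.round(1),'ang',round(a,2),'tilt',np.degrees(np.arccos(-R[2,2])).round(2),'F',np.round(o['contact_force'],1),'t',o['t'],'turn',round(-d,1))
    for i in range(n):
        A=Rn.from_rotvec([0,0,np.radians(d/n*i)]).as_matrix()@R
        print((A.T@s).round(1),round(az,2))
E
python3 - <<'E'
from h import *
plan(430,330,190,50,8)
E
```

```text
at [152.3 657.1 198. ] ang 76.95 tilt 0.08 F [-0.1  0.3 -0.7] t 0.15 turn 26.9
[-43. -32.   1.] 3.37
[-44.9 -29.4   1. ] 3.37
[-46.5 -26.7   1. ] 3.37
[-48.  -23.9   1. ] 3.37
[-49.3 -21.1   1. ] 3.37
[-50.5 -18.1   1. ] 3.37
[-51.4 -15.2   1. ] 3.37
[-52.3 -12.1   1. ] 3.37
```

Emit:
jog_arm --rows '[{"x": -40,"y": -30,"z": 1,"az": 3.4,"fingers": 85},{"x": -41,"y": -27,"z": 1,"az": 3.4},{"x": -43,"y": -25,"z": 1,"az": 3.4},{"x": -44,"y": -22,"z": 1,"az": 3.4},{"x": -45,"y": -20,"z": 1,"az": 3.4},{"x": -46,"y": -17,"z": 1,"az": 3.4},{"x": -47,"y": -14,"z": 1,"az": 3.4},{"x": -48,"y": -11,"z": 1,"az": 3.4}]'

```text
invalid input
```

```bash
python3 - <<'E'
from h import *
plan(543,-176,120,5.2,12)
E
```

```text
at [152.3 657.1 198. ] ang 76.95 tilt 0.08 F [-0.1  0.3 -0.7] t 0.15 turn 71.7
[-47.4 -60.3   6.6] 5.98
[-53.4 -55.    6.6] 5.98
[-58.9 -49.1   6.6] 5.98
[-63.7 -42.7   6.6] 5.98
[-67.8 -35.9   6.6] 5.98
[-71.1 -28.6   6.5] 5.98
[-73.7 -21.1   6.5] 5.98
[-75.5 -13.3   6.5] 5.98
[-76.5  -5.3   6.5] 5.98
[-76.6   2.7   6.5] 5.98
[-75.9  10.6   6.5] 5.98
[-74.4  18.5   6.5] 5.98
```

Emit:
jog_arm --rows '[{"x": -40,"y": -30,"z": 1,"ax": 0,"ay": 0,"az": 3.4,"fingers": 85},{"x": -41,"y": -27,"z": 1,"ax": 0,"ay": 0,"az": 3.4,"fingers": 85},{"x": -43,"y": -25,"z": 1,"ax": 0,"ay": 0,"az": 3.4,"fingers": 85},{"x": -44,"y": -22,"z": 1,"ax": 0,"ay": 0,"az": 3.4,"fingers": 85},{"x": -45,"y": -20,"z": 1,"ax": 0,"ay": 0,"az": 3.4,"fingers": 85},{"x": -46,"y": -17,"z": 1,"ax": 0,"ay": 0,"az": 3.4,"fingers": 85},{"x": -47,"y": -14,"z": 1,"ax": 0,"ay": 0,"az": 3.4,"fingers": 85},{"x": -48,"y": -11,"z": 1,"ax": 0,"ay": 0,"az": 3.4,"fingers": 85}]'

```text
t: 0.95
eef_pos: [0.4067, 0.3534, 0.1907]
tool_rot: [-0.0, 0.345, 0.939, 0.0]
contact_force: [1.6, 0.4, -0.3]
gripper_width: 0.994
grasp_force: 0.0
```

```bash
python3 - <<'E'
from h import *
plan(543,-176,120,5.2,12)
E
```

```text
at [406.7 353.4 190.7] ang 49.62 tilt 0.01 F [ 1.6  0.4 -0.3] t 0.95 turn 44.4
[-37.2 -26.2   5.9] 3.7
[-38.8 -23.8   5.9] 3.7
[-40.3 -21.2   5.9] 3.7
[-41.6 -18.6   5.9] 3.7
[-42.7 -15.9   5.9] 3.7
[-43.6 -13.1   5.9] 3.7
[-44.4 -10.2   5.9] 3.7
[-45.   -7.3   5.9] 3.7
[-45.3  -4.4   5.9] 3.7
[-45.5  -1.5   5.9] 3.7
[-45.5   1.5   5.9] 3.7
[-45.3   4.4   5.9] 3.7
```

Emit:
jog_arm --rows '[{"x": -37,"y": -26,"z": 0,"ax": 0,"ay": 0,"az": 3.7,"fingers": 85},{"x": -39,"y": -24,"z": 0,"ax": 0,"ay": 0,"az": 3.7,"fingers": 85},{"x": -40,"y": -21,"z": 0,"ax": 0,"ay": 0,"az": 3.7,"fingers": 85},{"x": -42,"y": -19,"z": 0,"ax": 0,"ay": 0,"az": 3.7,"fingers": 80},{"x": -43,"y": -16,"z": 5,"ax": 0,"ay": 0,"az": 3.7,"fingers": 75},{"x": -44,"y": -13,"z": 10,"ax": 0,"ay": 0,"az": 3.7,"fingers": 70},{"x": -44,"y": -10,"z": 15,"ax": 0,"ay": 0,"az": 3.7,"fingers": 66},{"x": -45,"y": -7,"z": 15,"ax": 0,"ay": 0,"az": 3.7,"fingers": 66}]'

```text
t: 1.75
eef_pos: [0.4983, 0.0007, 0.1455]
tool_rot: [0.0, 0.573, 0.819, 0.0]
contact_force: [0.6, 0.3, 0.3]
gripper_width: 0.776
grasp_force: 0.0
```

Emit:
jog_arm --rows '[{"x": -45,"y": -4.5,"z": 15,"ax": 0,"ay": 0,"az": 3.7,"fingers": 66},{"x": -45,"y": -1.5,"z": 15,"ax": 0,"ay": 0,"az": 3.7,"fingers": 66},{"x": -45,"y": 1.5,"z": 15,"ax": 0,"ay": 0,"az": 3.7,"fingers": 66},{"x": -45,"y": 4.5,"z": 10,"ax": 0,"ay": 0,"az": 3.7,"fingers": 66},{"x": 0,"y": 0,"z": 0,"ax": 0,"ay": 0,"az": 0,"fingers": 66},{"x": 0,"y": 0,"z": 0,"ax": 0,"ay": 0,"az": 0,"fingers": 66},{"x": 0,"y": 0,"z": 0,"ax": 0,"ay": 0,"az": 0,"fingers": 66},{"x": 0,"y": 0,"z": 0,"ax": 0,"ay": 0,"az": 0,"fingers": 66}]'

```text
t: 2.55
eef_pos: [0.5437, -0.1706, 0.0909]
tool_rot: [-0.0, 0.672, 0.74, 0.0]
contact_force: [-0.7, 0.4, 0.5]
gripper_width: 0.774
grasp_force: 0.0
```

```bash
python3 - <<'E'
from h import *
plan(542.5,-176.5,60,5.2,1)
for n in('top','side'):
    c=bot.read_camera(n);
    uv=proj(c,[[.5425,-.1765,.024]])[0].astype(int);print(uv)
    cv2.imwrite(f'pics/{n}1.png',cv2.resize(c['pixels'][max(uv[1]-80,0):uv[1]+50,uv[0]-65:uv[0]+65],(390,390),interpolation=3)[:,:,::-1])
a=[cv2.imread(f'pics/{n}1.png') for n in('top','side')];cv2.imwrite('pics/c2.png',np.hstack(a))
E
```

```text
at [ 543.7 -170.6   90.9] ang 5.5 tilt 0.06 F [-0.7  0.4  0.5] t 2.55 turn 0.3
[-5.8 -1.8 30.9] 0.3
[380 206]
[358 232]
```

View pics/c2.png

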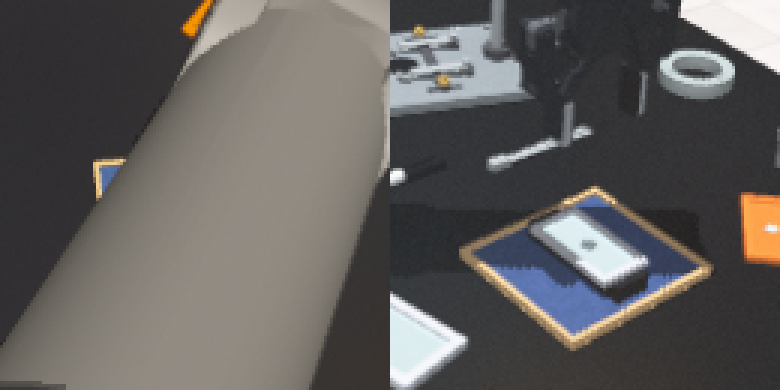

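The side view shows the fingers above and behind the case and the slide still on its block. I'll centre and descend.

Emit:
jog_arm --rows '[{"x": -3,"y": -1,"z": 0,"ax": 0,"ay": 0,"az": 0.3,"fingers": 66},{"x": -3,"y": -1,"z": 10,"ax": 0,"ay": 0,"az": 0,"fingers": 66},{"x": 0,"y": 0,"z": 15,"ax": 0,"ay": 0,"az": 0,"fingers": 66},{"x": 0,"y": 0,"z": 15,"ax": 0,"ay": 0,"az": 0,"fingers": 66},{"x": 0,"y": 0,"z": 15,"ax": 0,"ay": 0,"az": 0,"fingers": 66},{"x": 0,"y": 0,"z": 12,"ax": 0,"ay": 0,"az": 0,"fingers": 66},{"x": 0,"y": 0,"z": 5,"ax": 0,"ay": 0,"az": 0,"fingers": 66},{"x": 0,"y": 0,"z": 0,"ax": 0,"ay": 0,"az": 0,"fingers": 66}]'

```text
t: 3.45
eef_pos: [0.5414, -0.1785, 0.0176]
tool_rot: [-0.001, 0.675, 0.737, -0.001]
contact_force: [0.5, 0.5, 0.3]
gripper_width: 0.776
grasp_force: 0.0
```

```bash
python3 - <<'E'
from h import *
plan(542.5,-176.5,17,5.2,1)
c=bot.read_camera('side')
uv=proj(c,[[.5425,-.1765,.024]])[0].astype(int)
cv2.imwrite('pics/c3.png',cv2.resize(c['pixels'][uv[1]-50:uv[1]+40,uv[0]-60:uv[0]+60],(800,600),interpolation=3)[:,:,::-1])
plan(542.5,-176.5,17,5.2,1)
E
```

```text
at [ 541.4 -178.5   17.6] ang 5.04 tilt 0.1 F [0.5 0.5 0.3] t 3.45 turn -0.2
[1.9 1.3 0.6] -0.16
at [ 541.9 -178.7   18.4] ang 5.04 tilt 0.03 F [ 0.2 -0.8 -0.1] t 3.5 turn -0.2
[2.1 0.8 1.4] -0.16
```

View pics/c3.png

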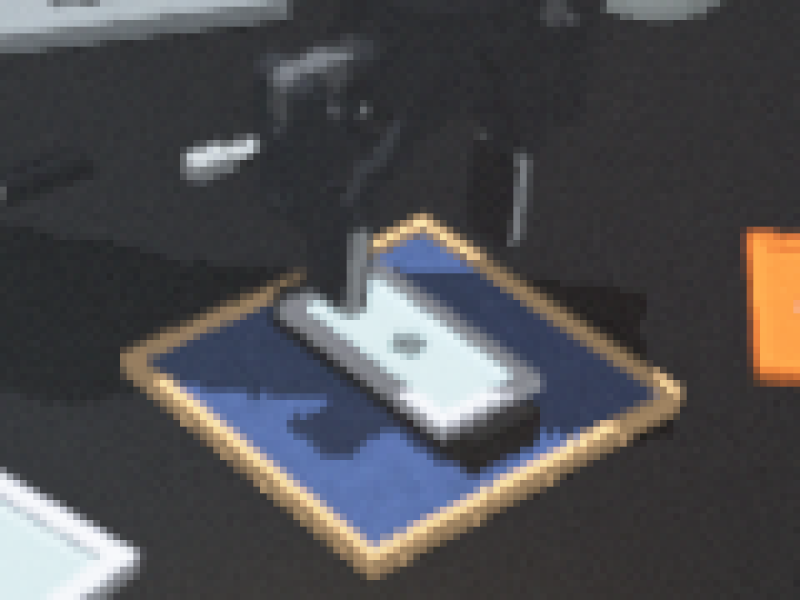

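```bash
python3 - <<'E'
from h import *
c=bot.read_camera('side')
o,p,R=pose();print(p)
for h in(0,7,20,35):
  for s in(-33,0,33): print(h,s,proj(c,[(p+R[:,1]*s-R[:,2]*h)/1000])[0].round(0),end=' ')
  print()
print(proj(c,[[.5425,-.1765,.024]]), np.linalg.norm(p/1000-c['world_from_camera'][:3,3]))
c=bot.read_camera('top')
cv2.imwrite('pics/c4.png',c['pixels'][130:270,300:460][:,:,::-1].repeat(4,0).repeat(4,1))
E
```

```text
[ 542.31254614 -178.78651946   18.87072555]
0 -33 [349. 240.] 0 0 [359. 235.] 0 33 [369. 230.] 
7 -33 [349. 237.] 7 0 [360. 233.] 7 33 [370. 228.] 
20 -33 [349. 233.] 20 0 [360. 228.] 20 33 [370. 223.] 
35 -33 [350. 228.] 35 0 [360. 223.] 35 33 [370. 218.] 
[[358.96917879 232.6219873 ]] 0.8998670451544547
```

View pics/c4.png

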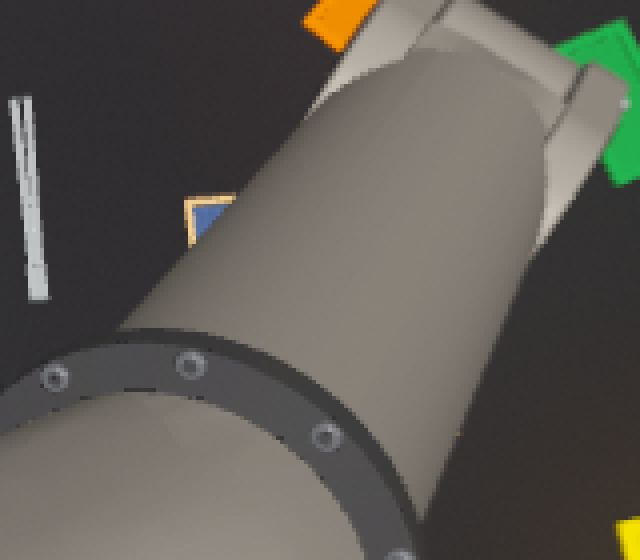

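The top view shows only the arm covering the case, at about (370,200), so it is no help. In the side view the fingertips seem about 9 px too high for the reported pose. I'll check this against the start picture and the second view.

```bash
python3 - <<'E'
from h import *
c=bot.read_camera('side')
y=np.array([.2257,.974,0])
for h in(0,.013,.04):print([proj(c,[np.array([.1523,.657,.198+h])+y*s])[0].round(0) for s in(-.05,0,.05)])
g=cv2.cvtColor(cv2.imread('pics/side0.png'),6)
for r in range(60,100,2):print(r,g[r,96:134:2])
print(pose()[1])
print('z91',[proj(c,[np.array([.5437,-.1706,.0909+.007])+np.array([.996,.09,0])*s])[0].round(0) for s in(-.04,0,.04)])
E
```

```text
[array([122., 104.]), array([124.,  99.]), array([126.,  96.])]
[array([121., 100.]), array([123.,  96.]), array([125.,  92.])]
[array([119.,  92.]), array([121.,  88.]), array([123.,  84.])]
60 [72 71 72 72 71 55 48 77 55 42 33 41 35 54 67 66 64 67 66]
62 [69 70 67 68 70 60 45 77 61 40 32 43 37 42 62 65 69 67 70]
64 [73 70 72 74 69 71 46 60 54 44 36 43 38 38 67 65 65 67 66]
66 [70 67 67 66 70 68 51 42 46 45 34 41 36 36 55 66 66 68 71]
68 [72 70 71 69 67 69 53 47 45 45 39 47 39 37 63 66 64 67 67]
70 [67 68 68 69 66 66 61 47 47 44 40 45 36 39 65 70 69 70 67]
72 [68 69 68 67 67 65 61 38 38 55 41 37 40 52 67 69 67 70 67]
74 [66 68 65 66 67 65 66 47 45 49 48 41 43 42 62 68 67 66 69]
76 [68 68 66 65 64 66 66 45 46 44 42 41 42 41 55 68 67 67 67]
78 [67 66 66 65 67 66 65 64 60 41 38 80 45 42 47 69 72 71 68]
80 [66 67 68 69 67 70 72 71 88 43 59 66 70 43 43 70 69 68 67]
82 [ 72  69  68  70  68  69  67  71  79  66  45  46 109  43  46  70  73  72
  73]
84 [ 67  66  69  67  71  70  68  69  70  91  46  42 118  74  74  69  70  71
  69]
86 [ 70  72  71  70  69  74  74  74  74 117  45  49  98  70  72  71  70  66
  68]
88 [ 73  72  72  72  73  71  70  68  70  92  70  76 106  82  69  72  70  75
  72]
90 [ 71  68  69  67  68  71  66  68  69  72 104  99  88  70  70  66  68  68
  65]
92 [70 71 69 69 73 70 67 68 70 67 66 65 65 65 65 66 66 64 66]
94 [67 68 68 68 68 64 65 66 67 65 66 67 68 67 66 67 65 68 70]
96 [67 64 63 65 65 66 69 68 70 68 69 67 69 67 68 69 68 70 68]
98 [70 69 70 70 70 70 67 66 68 68 72 70 74 70 71 72 72 70 68]
[ 542.61926962 -178.80906161   19.28737223]
z91 [array([347., 211.]), array([360., 206.]), array([372., 200.])]
```

Emit:
jog_arm --rows '[{"x": 2,"y": 0,"z": 2,"ax": 0,"ay": 0,"az": 0,"fingers": 66},{"x": 0,"y": 0,"z": 2,"ax": 0,"ay": 0,"az": 0,"fingers": 66},{"x": 0,"y": 0,"z": 2,"ax": 0,"ay": 0,"az": 0,"fingers": 66},{"x": 0,"y": 0,"z": 2,"ax": 0,"ay": 0,"az": 0,"fingers": 66},{"x": 0,"y": 0,"z": 2,"ax": 0,"ay": 0,"az": 0,"fingers": 66},{"x": 0,"y": 0,"z": 2,"ax": 0,"ay": 0,"az": 0,"fingers": 66},{"x": 0,"y": 0,"z": 0,"ax": 0,"ay": 0,"az": 0,"fingers": 66},{"x": 0,"y": 0,"z": 0,"ax": 0,"ay": 0,"az": 0,"fingers": 66}]'

```text
t: 4.45
eef_pos: [0.5419, -0.1766, 0.0066]
tool_rot: [-0.0, 0.675, 0.738, -0.0]
contact_force: [0.8, 0.4, -0.4]
gripper_width: 0.771
grasp_force: 0.0
```

```bash
python3 - <<'E'
from h import *
plan(542.5,-176.5,0,5.2,1)
c=bot.read_camera('side')
cv2.imwrite('pics/c5.png',cv2.resize(c['pixels'][182:272,298:418],(800,600),interpolation=3)[:,:,::-1])
E
```

```text
at [ 541.9 -176.6    6.6] ang 5.05 tilt 0.01 F [ 0.8  0.4 -0.4] t 4.45 turn -0.2
[0.1 0.6 6.6] -0.15
```

View pics/c5.png

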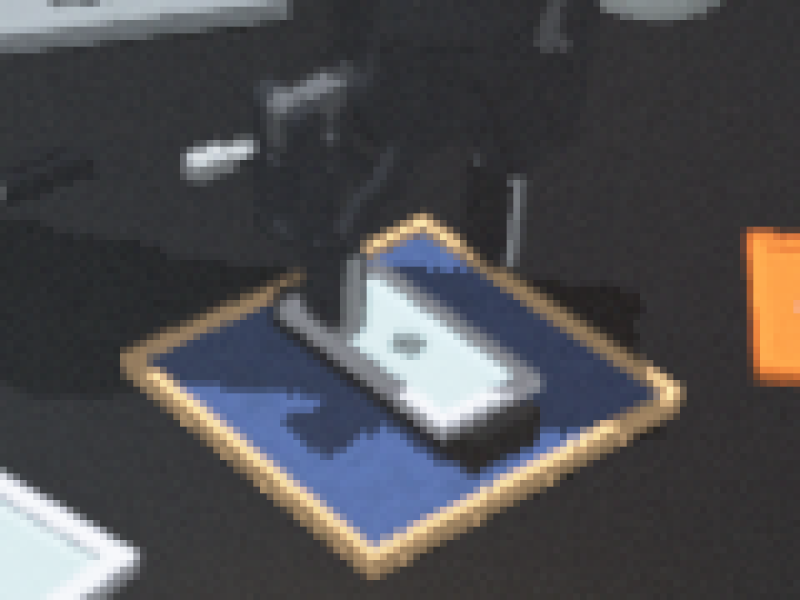

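The side view shows the near tip at about (350,231) px and the far tip at (375,222), both still about 20 mm above the slide's level, with no contact. The visible tips sit about 25–30 mm behind the reported TCP, so I'll go on down carefully.

Emit:
jog_arm --rows '[{"x": 0,"y": 0,"z": 1.5,"ax": 0,"ay": 0,"az": 0,"fingers": 66},{"x": 0,"y": 0,"z": 1.5,"ax": 0,"ay": 0,"az": 0,"fingers": 66},{"x": 0,"y": 0,"z": 1.5,"ax": 0,"ay": 0,"az": 0,"fingers": 66},{"x": 0,"y": 0,"z": 1.5,"ax": 0,"ay": 0,"az": 0,"fingers": 66},{"x": 0,"y": 0,"z": 1.5,"ax": 0,"ay": 0,"az": 0,"fingers": 66},{"x": 0,"y": 0,"z": 1.5,"ax": 0,"ay": 0,"az": 0,"fingers": 66},{"x": 0,"y": 0,"z": 1,"ax": 0,"ay": 0,"az": 0,"fingers": 66},{"x": 0,"y": 0,"z": 0,"ax": 0,"ay": 0,"az": 0,"fingers": 66}]'

```text
t: 5.3
eef_pos: [0.5418, -0.1766, -0.0035]
tool_rot: [-0.0, 0.675, 0.738, -0.0]
contact_force: [0.1, -0.2, 0.6]
gripper_width: 0.775
grasp_force: 0.0
```

```bash
python3 - <<'E'
from h import *
plan(542.5,-176.5,0,5.2,1)
c=bot.read_camera('side');cv2.imwrite('pics/c6.png',c['pixels'][:,:,::-1])
g=c['pixels'].mean(2).astype(int)
for r in range(214,250,2):print(r,g[r,340:384:2])
E
```

```text
at [ 541.8 -176.6   -3.5] ang 5.05 tilt 0.02 F [ 0.1 -0.2  0.6] t 5.3 turn -0.2
[-0.   0.7 -3.5] -0.15
214 [ 50  50  45  48  49  57  61  55  47  50 129 106  52  50  42  40  40  84
  69  51  51  50]
216 [ 48  48  50  52  51  63  49  46 128 208 176 189 163  62  42  43  43 100
  63  53  53  53]
218 [ 49  49  49  46  52  58  47 164 138 130 127 128 136 186  42  42  39 119
  56  53  50  51]
220 [ 51  46  49  47  61  55  52 128 128 126 127 126 130 108  40  40  39 123
  54  48  51  51]
222 [ 44  49  50  46  46  55  97 139 119 114  70 116 116  79  43  42  42 121
  51  50  54  51]
224 [102  61  49  45  49  91 120 232 167 136  83  69  67  67  69  48  45 121
  85  40  36  45]
226 [ 65 101  45  49  51 120 114 234 239 206 139 106  72  69  66  69  69  75
 117 107  55  38]
228 [129 134  49  47  49 121 137 232 234 237 222 151 126  80  67  69  70  68
  68 110 121  85]
230 [ 72 120  47  49  49 125 149 233 233 232 235 239 178 135  92  70  69  70
  67  68  85 116]
232 [ 62  45  47  49  51 127 176 233 228 174 182 232 238 209 139 118  76  71
  71  68  68  69]
234 [ 68  70  48  59  90 129 172 232 217 163 152 231 234 235 231 166 136  92
  68  67  68  68]
236 [ 71  70  69  52  80 123 137 170 231 233 232 234 233 233 235 239 197 139
 107  71  69  71]
238 [ 73  69  67  69  61  45 121 136 152 221 233 233 233 234 234 234 237 192
 137 130  72  71]
240 [ 91  91  71  71  68  67  49 115 136 242 239 234 233 233 234 240 203 166
 145 131  72  69]
242 [130 131 128  80  71  69  69  53  74 141 239 245 234 238 247 241 195 127
  67  62  66  68]
244 [119  72  71  68  73  73  71  73  60  55 143 231 248 241 194 134  63  60
  55  41  69  66]
246 [104  71  73  72  73  69  70  91  91  71  48 131 168 133  90  60  56  44
  40  53  71  71]
248 [131 106  72  73  70  93 132 129 133 129  76  52  74  45  46  41  45  46
  45  94 129 157]
```

```bash
python3 - <<'E'
from h import *
c=bot.read_camera('side')
o,p,R=pose()
for z in (20,25,30,35,40):
  print(z,[proj(c,[[*(p+R[:,1]*s+R[:,0]*t)[:2]/1000,z/1000]])[0].round(1) for s,t in((-33,11),(-47,11),(33,11),(47,11),(33,-11))])
print(bot.get_obs()['q'])
cv2.imwrite('pics/c7.png',cv2.resize(c['pixels'][195:255,320:400],(800,600),interpolation=0)[:,:,::-1])
E
```

```text
20 [array([345.3, 236.7]), array([340.8, 238.9]), array([365.7, 227.1]), array([369.8, 225.2]), array([371.8, 231.4])]
25 [array([345.4, 235.1]), array([340.8, 237.2]), array([365.8, 225.5]), array([370. , 223.6]), array([371.9, 229.8])]
30 [array([345.5, 233.4]), array([340.9, 235.5]), array([366. , 223.9]), array([370.1, 221.9]), array([372.1, 228.1])]
35 [array([345.6, 231.7]), array([341. , 233.8]), array([366.1, 222.2]), array([370.3, 220.3]), array([372.3, 226.5])]
40 [array([345.7, 230. ]), array([341.1, 232.1]), array([366.3, 220.6]), array([370.5, 218.6]), array([372.4, 224.8])]
[-0.14505853  0.62449834  0.46409071  1.97751048 -0.45254605  0.64167817
  0.70011032]
```

View pics/c7.png

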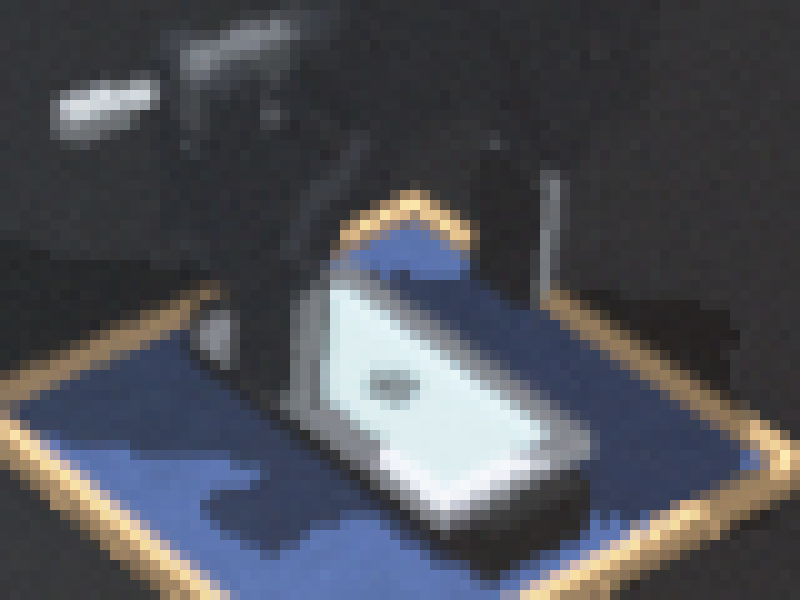

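The side crop shows the near finger at px (344–351, bottom 236.5) and the far one at (367–374, bottom 225), straddling the slide, whose knob is at (359,233.5). The tips are at z ≈ 34 mm, so they need about 12 mm more, and closing will take them another 4 mm forward.

Emit:
jog_arm --rows '[{"x": 0,"y": 0,"z": 2,"ax": 0,"ay": 0,"az": 0,"fingers": 66},{"x": 0,"y": 0,"z": 2,"ax": 0,"ay": 0,"az": 0,"fingers": 66},{"x": 0,"y": 0,"z": 2,"ax": 0,"ay": 0,"az": 0,"fingers": 66},{"x": 0,"y": 0,"z": 2,"ax": 0,"ay": 0,"az": 0,"fingers": 66},{"x": 0,"y": 0,"z": 2,"ax": 0,"ay": 0,"az": 0,"fingers": 66},{"x": 0,"y": 0,"z": 2,"ax": 0,"ay": 0,"az": 0,"fingers": 66},{"x": 0,"y": 0,"z": 0,"ax": 0,"ay": 0,"az": 0,"fingers": 66},{"x": 0,"y": 0,"z": 0,"ax": 0,"ay": 0,"az": 0,"fingers": 66}]'

```text
t: 6.2
eef_pos: [0.5419, -0.1766, -0.0154]
tool_rot: [-0.0, 0.675, 0.738, -0.0]
contact_force: [0.5, -0.1, -0.5]
gripper_width: 0.777
grasp_force: 0.0
```

No contact. Closing gently.

Emit:
jog_arm --force 20 --rows '[{"x": 0,"y": 0,"z": 0,"ax": 0,"ay": 0,"az": 0,"fingers": 60},{"x": 0,"y": 0,"z": 0,"ax": 0,"ay": 0,"az": 0,"fingers": 56},{"x": 0,"y": 0,"z": 0,"ax": 0,"ay": 0,"az": 0,"fingers": 54},{"x": 0,"y": 0,"z": 0,"ax": 0,"ay": 0,"az": 0,"fingers": 52},{"x": 0,"y": 0,"z": 0,"ax": 0,"ay": 0,"az": 0,"fingers": 50},{"x": 0,"y": 0,"z": 0,"ax": 0,"ay": 0,"az": 0,"fingers": 48},{"x": 0,"y": 0,"z": 0,"ax": 0,"ay": 0,"az": 0,"fingers": 44},{"x": 0,"y": 0,"z": 0,"ax": 0,"ay": 0,"az": 0,"fingers": 40}]'

```text
t: 7.0
eef_pos: [0.542, -0.1766, -0.0151]
tool_rot: [0.0, 0.675, 0.738, 0.0]
contact_force: [-0.9, 0.3, 3.6]
gripper_width: 0.555
grasp_force: 20.6
```

```bash
python3 - <<'E'
from h import *
plan(542.5,-176.5,0,5.2,1)
c=bot.read_camera('side');cv2.imwrite('pics/c8.png',c['pixels'][:,:,::-1])
g=c['pixels'].mean(2).astype(int)
for r in range(220,246,2):print(r,g[r,338:384:2])
E
```

```text
at [ 542.  -176.6  -15.1] ang 5.05 tilt 0.02 F [-0.9  0.3  3.6] t 7.0 turn -0.2
[  0.1   0.5 -15.1] -0.15
220 [ 48  50  46  48  49  46  71  81  49  48 122 127 128  72  45  44  52 106
  51  50  54  51  51]
222 [ 40  49  49  47  50  50  46  50  49  69 111  68 115  66  42  43  46  92
  68  50  50  54  54]
224 [ 66  65  51  45  46  48  49  53  47 135 129  84  67  48  40  41  58  83
 122  89  40  49  47]
226 [108  65  91  58  50  53  48  49  51 233 178 137 101  47  41  40  78  72
  77 116 107  54  37]
228 [ 63 127 138 223  82  47  48  71 121 222 237 223 144 109  52  44  98  74
  68  69 110 118  86]
230 [ 61  74 136 135  79  49  48  91 129 223 234 235 240 166 136  64 106  77
  71  67  69  84 115]
232 [ 69  62  45 123  69  50  48 109 111 224 179 176 234 239 207 141 109  70
  72  70  67  69  68]
234 [ 68  67  72  51  49  49  62 111 112 184 156 153 231 234 237 232 150 127
  86  69  67  73  69]
236 [ 70  71  69  70  54  45  50 113  97 232 234 232 233 232 233 234 240 182
 138 108  71  71  71]
238 [ 71  73  70  69  65  72  67 117 100 153 227 234 233 233 233 233 234 238
 173 137 120  68  70]
240 [ 88  91  90  68  70  71  67  80 113 191 242 238 233 233 234 233 239 202
 169 146 131  69  69]
242 [126 129 120 115 113  69  72  72  54 102 157 243 243 234 238 247 241 194
 128  65  62  66  68]
244 [127 119  72  71  68  72  71  71  72  58  60 147 235 248 241 194 135  64
  59  56  44  68  70]
```

Gripped: opening about 47.4 mm at 20 N. Lifting.

Emit:
jog_arm --force 30 --rows '[{"x": 0,"y": 0,"z": 0,"ax": 0,"ay": 0,"az": 0,"fingers": 40},{"x": 0,"y": 0,"z": -2,"ax": 0,"ay": 0,"az": 0,"fingers": 40},{"x": 0,"y": 0,"z": -4,"ax": 0,"ay": 0,"az": 0,"fingers": 40},{"x": 0,"y": 0,"z": -8,"ax": 0,"ay": 0,"az": 0,"fingers": 40},{"x": 0,"y": 0,"z": -12,"ax": 0,"ay": 0,"az": 0,"fingers": 40},{"x": 0,"y": 0,"z": -14,"ax": 0,"ay": 0,"az": 0,"fingers": 40},{"x": 0,"y": 0,"z": -10,"ax": 0,"ay": 0,"az": 0,"fingers": 40},{"x": 0,"y": 0,"z": 0,"ax": 0,"ay": 0,"az": 0,"fingers": 40}]'

```text
t: 7.85
eef_pos: [0.5433, -0.177, 0.0368]
tool_rot: [0.001, 0.675, 0.738, 0.001]
contact_force: [-0.2, 0.7, 0.4]
gripper_width: 0.547
grasp_force: 30.9
```

```bash
python3 - <<'E'
from h import *
plan(491.4,205.2,40,-16.65,12)
c=bot.read_camera('side');cv2.imwrite('pics/c9.png',cv2.resize(c['pixels'][180:255,310:410],(800,600),interpolation=3)[:,:,::-1])
E
```

```text
at [ 543.3 -177.    36.8] ang 5.05 tilt 0.2 F [-0.2  0.7  0.4] t 7.85 turn 21.7
[32.1 -1.5 -0.3] 1.81
[32.  -2.5 -0.3] 1.81
[31.9 -3.5 -0.3] 1.81
[31.8 -4.5 -0.3] 1.81
[31.7 -5.5 -0.3] 1.81
[31.5 -6.5 -0.3] 1.81
[31.2 -7.5 -0.3] 1.81
[31.  -8.5 -0.3] 1.81
[30.7 -9.5 -0.3] 1.81
[ 30.4 -10.4  -0.3] 1.81
[ 30.1 -11.4  -0.3] 1.81
[ 29.7 -12.3  -0.3] 1.81
```

View pics/c9.png

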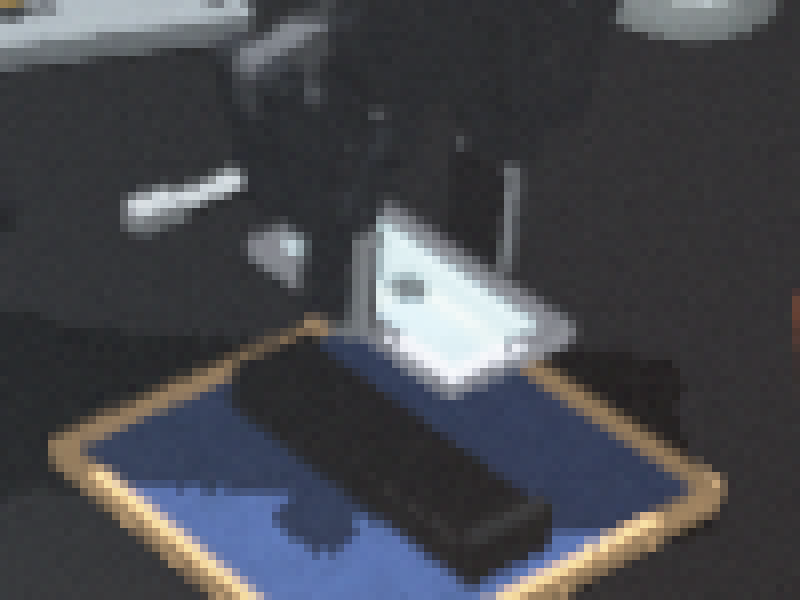

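The slide hangs level in the grip, with its knob at px (361,216), and the foam block below is empty. Carrying it to the stand.

Emit:
jog_arm --rows '[{"x": 20,"y": -1,"z": -2,"ax": 0,"ay": 0,"az": 1.8,"fingers": 40},{"x": 32,"y": -2.5,"z": -2,"ax": 0,"ay": 0,"az": 1.8,"fingers": 40},{"x": 32,"y": -3.5,"z": 0,"ax": 0,"ay": 0,"az": 1.8,"fingers": 40},{"x": 32,"y": -4.5,"z": 0,"ax": 0,"ay": 0,"az": 1.8,"fingers": 40},{"x": 32,"y": -5.5,"z": 0,"ax": 0,"ay": 0,"az": 1.8,"fingers": 40},{"x": 32,"y": -6.5,"z": 0,"ax": 0,"ay": 0,"az": 1.8,"fingers": 40},{"x": 31,"y": -7.5,"z": 0,"ax": 0,"ay": 0,"az": 1.8,"fingers": 40},{"x": 31,"y": -8.5,"z": 0,"ax": 0,"ay": 0,"az": 1.8,"fingers": 40}]'

```text
t: 8.7
eef_pos: [0.5083, 0.0683, 0.0384]
tool_rot: [-0.0, 0.763, 0.647, -0.0]
contact_force: [1.0, 0.7, -0.3]
gripper_width: 0.55
grasp_force: 30.9
```

Emit:
jog_arm --rows '[{"x": 31,"y": -9.5,"z": 0,"ax": 0,"ay": 0,"az": 1.8,"fingers": 40},{"x": 30,"y": -10.5,"z": 0,"ax": 0,"ay": 0,"az": 1.8,"fingers": 40},{"x": 30,"y": -11.5,"z": 0,"ax": 0,"ay": 0,"az": 1.8,"fingers": 40},{"x": 30,"y": -12,"z": 0,"ax": 0,"ay": 0,"az": 1.8,"fingers": 40},{"x": 10,"y": 0,"z": 0,"ax": 0,"ay": 0,"az": 0,"fingers": 40},{"x": 0,"y": 0,"z": 0,"ax": 0,"ay": 0,"az": 0,"fingers": 40},{"x": 0,"y": 0,"z": 0,"ax": 0,"ay": 0,"az": 0,"fingers": 40},{"x": 0,"y": 0,"z": 0,"ax": 0,"ay": 0,"az": 0,"fingers": 40}]'

```text
t: 9.5
eef_pos: [0.4946, 0.202, 0.0386]
tool_rot: [0.0, 0.802, 0.597, -0.0]
contact_force: [-0.6, 0.1, 0.5]
gripper_width: 0.545
grasp_force: 31.0
```

```bash
python3 - <<'E'
from h import *
plan(491.4,205.2,3,-16.65,1)
# refine plate from saved clean pictures: lines by side
c=bot.read_camera('top');im=cv2.imread('pics/top0.png');g=cv2.cvtColor(im,6)
m=np.zeros(g.shape,bool);m[135:265,165:280]=1;m&=g>75
m=cv2.morphologyEx(m.astype(np.uint8),cv2.MORPH_OPEN,np.ones((9,9)))
k=max(cv2.findContours(m,0,1)[0],key=cv2.contourArea).reshape(-1,2)
P=ray(c,k,.014)[:,:2]*1000
th=np.radians(-16.65);C=np.array([563.3,183.7]);R=np.array([[np.cos(th),-np.sin(th)],[np.sin(th),np.cos(th)]])
Q=(P-C)@R
for nm,s in(('front',(Q[:,0]<-115)&(abs(Q[:,1])<70)),('left',(Q[:,1]>70)&(abs(Q[:,0])<110)),('right',(Q[:,1]<-70)&(abs(Q[:,0])<110))):
    i,j=(1,0) if nm=='front' else (0,1);f=np.polyfit(Q[s,i],Q[s,j],1);print(nm,s.sum(),f.round(4))
hsv=cv2.cvtColor(im,cv2.COLOR_BGR2HSV);y=((hsv[...,0]>15)&(hsv[...,0]<35)&(hsv[...,1]>150)&(hsv[...,2]>120)).astype(np.uint8);y[:,:165]=0;y[:,280:]=0
n,_,st,ce=cv2.connectedComponentsWithStats(y)
for s,e in zip(st[1:],ce[1:]): print('screw',s[4],e.round(1),((ray(c,e,.023)[0,:2]*1000-C)@R).round(1))
E
```

```text
at [494.6 202.   38.6] ang -16.7 tilt 0.05 F [-0.6  0.1  0.5] t 9.5 turn -0.0
[ 2.1 -3.9 35.6] -0.05
front 60 [-6.300000e-03 -1.235012e+02]
left 98 [-1.01000e-02  7.79988e+01]
right 87 [ 9.50000e-03 -7.87679e+01]
screw 14 [201.5 176.3] [34.2 58.2]
screw 17 [250.  190.6] [ 33.9 -58. ]
```

Emit:
jog_arm --rows '[{"x": 2,"y": -4,"z": 8,"ax": 0,"ay": 0,"az": 0,"fingers": 40},{"x": 0,"y": 0,"z": 12,"ax": 0,"ay": 0,"az": 0,"fingers": 40},{"x": 0,"y": 0,"z": 12,"ax": 0,"ay": 0,"az": 0,"fingers": 40},{"x": 0,"y": 0,"z": 10,"ax": 0,"ay": 0,"az": 0,"fingers": 40},{"x": 0,"y": 0,"z": 6,"ax": 0,"ay": 0,"az": 0,"fingers": 40},{"x": 0,"y": 0,"z": 2,"ax": 0,"ay": 0,"az": 0,"fingers": 40},{"x": 0,"y": 0,"z": 1,"ax": 0,"ay": 0,"az": 0,"fingers": 40},{"x": 0,"y": 0,"z": 0,"ax": 0,"ay": 0,"az": 0,"fingers": 40}]'

```text
t: 10.35
eef_pos: [0.4915, 0.2071, -0.0122]
tool_rot: [0.0, 0.802, 0.598, 0.0]
contact_force: [-0.8, 1.2, -1.1]
gripper_width: 0.546
grasp_force: 31.0
```

Emit:
jog_arm --rows '[{"x": 0,"y": 0,"z": 1,"ax": 0,"ay": 0,"az": 0,"fingers": 40},{"x": 0,"y": 0,"z": 1,"ax": 0,"ay": 0,"az": 0,"fingers": 40},{"x": 0,"y": 0,"z": 0.5,"ax": 0,"ay": 0,"az": 0,"fingers": 40},{"x": 0,"y": 0,"z": 0.5,"ax": 0,"ay": 0,"az": 0,"fingers": 40},{"x": 0,"y": 0,"z": 0.5,"ax": 0,"ay": 0,"az": 0,"fingers": 40},{"x": 0,"y": 0,"z": 0.5,"ax": 0,"ay": 0,"az": 0,"fingers": 40},{"x": 0,"y": 0,"z": 0.5,"ax": 0,"ay": 0,"az": 0,"fingers": 40},{"x": 0,"y": 0,"z": 0,"ax": 0,"ay": 0,"az": 0,"fingers": 40}]'

```text
t: 11.15
eef_pos: [0.4912, 0.2071, -0.0169]
tool_rot: [-0.0, 0.802, 0.598, -0.0]
contact_force: [0.5, 0.3, -1.4]
gripper_width: 0.546
grasp_force: 31.0
```

```bash
python3 - <<'E'
from h import *
plan(491.4,205.2,-19.2,-16.65,1)
c=bot.read_camera('top');p=c['pixels']
plan(491.4,205.2,-19.2,-16.65,1)
u=proj(c,[[.4914,.2052,.02]])[0].astype(int);print(u,p[u[1]-30:u[1]+31:6,u[0]-42:u[0]+43:6].mean(2).astype(int))
E
```

```text
at [491.2 207.1 -16.9] ang -16.56 tilt 0.01 F [ 0.5  0.3 -1.4] t 11.15 turn 0.1
[-1.7  0.8  2.3] 0.09
at [491.2 207.1 -16.8] ang -16.55 tilt 0.01 F [ 0.5 -0.6  0.1] t 11.2 turn 0.1
[-1.8  0.7  2.4] 0.1
[210 229] [[167  67 149  42  41  83  73  53  42  44  44 103 171 172 149]
 [163  67 143  43  40  69  54  51  42  45 105 106 172 173 174]
 [159  68 127  42  41  69  87  41 102 104 104 104 174 174 173]
 [140  67  84  42  41  71  77  41  85 103 104 106 173 174 111]
 [ 90  68  67  70  70  72  48  40 209 143 113 120 174 174  51]
 [ 67  67  67  68  73  68  39  66 212 212 143 173 175 174  51]
 [ 79  66  66  73  43  39  39 212 213 213 127 174 175 111  50]
 [ 61 106 169 155  51  44  40  80 143 200 104 175 173  50  50]
 [ 47  47  47  58  53  42 101 102 103 102 103 174 172  50  49]
 [ 47  47  47  71  44  34  35  44 100 102 102 113 111  49  48]
 [ 46  46  47  47  47  34  34  34  34  34  34 155  48  48  47]]
```

```bash
cat >> h.py <<'E'
th=np.radians(-16.65);C=np.array([563.3,183.7]);RS=np.array([[np.cos(th),-np.sin(th)],[np.sin(th),np.cos(th)]])
def prof(c,xs,ys,z):
    """brightness of stand-frame grid points at height z (mm)"""
    G=np.array([[(x,y) for y in ys] for x in xs]);W=G@RS.T+C
    P=np.concatenate([W,np.full(W.shape[:2]+(1,),z)],2).reshape(-1,3)/1000
    uv=proj(c,P).astype(np.float32).reshape(len(xs),len(ys),2)
    return cv2.remap(cv2.cvtColor(c['pixels'],7),uv[...,0],uv[...,1],1)
E
python3 - <<'E'
from h import *
c=bot.read_camera('top')
ys=np.arange(-60,-20,1.5);print(ys)
print(prof(c,[-92,-86,-80,-74,-68,-62,-56],ys,22))
ys=np.arange(-86,-72,1.);print(ys);print(prof(c,[-92,-80,-68,-56],ys,14))
E
```

```text
[-60.  -58.5 -57.  -55.5 -54.  -52.5 -51.  -49.5 -48.  -46.5 -45.  -43.5
 -42.  -40.5 -39.  -37.5 -36.  -34.5 -33.  -31.5 -30.  -28.5 -27.  -25.5
 -24.  -22.5 -21. ]
[[172 139 117 105 104 104 104 104 104 103 104 112 132 140 144 170 195 203
  198 198 203 209 202 195 196 203 205]
 [175 175 152 120 109 105 105 106 105 104 106 114 132 139 149 186 205 213
  214 214 214 214 214 214 214 214 214]
 [172 173 174 163 131 113 104 104 105 105 108 118 136 140 153 187 204 213
  214 214 214 214 214 214 214 214 214]
 [173 173 173 174 174 142 118 106 104 105 107 120 137 141 154 179 202 212
  214 214 214 214 214 214 214 214 213]
 [175 174 174 174 168 133 113 103 103 103 103 120 135 141 151 171 200 211
  214 214 214 213 214 214 213 213 213]
 [171 171 171 172 172 172 146 117 107 103 104 120 134 142 149 169 201 211
  214 214 214 214 214 214 214 214 214]
 [172 172 172 173 173 174 175 160 127 110 107 123 134 141 143 144 145 155
  151 136 147 156 161 156 147 153 162]]
[-86. -85. -84. -83. -82. -81. -80. -79. -78. -77. -76. -75. -74. -73.]
[[ 49  49  49  51  55  77 103 129 150 165 169 172 172 172]
 [ 49  50  48  47  55  71  94 127 156 165 171 173 173 173]
 [ 51  51  51  52  57  65  99 134 154 166 173 174 174 174]
 [ 50  51  51  55  58  73 100 127 151 169 173 175 175 175]]
```

Emit:
jog_arm --rows '[{"x": -1.2,"y": 0,"z": 0.4,"ax": 0,"ay": 0,"az": 0,"fingers": 40},{"x": 0,"y": 0,"z": 0.4,"ax": 0,"ay": 0,"az": 0,"fingers": 40},{"x": 0,"y": 0,"z": 0.4,"ax": 0,"ay": 0,"az": 0,"fingers": 40},{"x": 0,"y": 0,"z": 0.3,"ax": 0,"ay": 0,"az": 0,"fingers": 40},{"x": 0,"y": 0,"z": 0.3,"ax": 0,"ay": 0,"az": 0,"fingers": 40},{"x": 0,"y": 0,"z": 0.2,"ax": 0,"ay": 0,"az": 0,"fingers": 40},{"x": 0,"y": 0,"z": 0,"ax": 0,"ay": 0,"az": 0,"fingers": 40},{"x": 0,"y": 0,"z": 0,"ax": 0,"ay": 0,"az": 0,"fingers": 40}]'

```text
t: 12.05
eef_pos: [0.4909, 0.206, -0.0188]
tool_rot: [-0.0, 0.802, 0.598, 0.0]
contact_force: [-0.9, -0.1, -0.8]
gripper_width: 0.548
grasp_force: 31.0
```

Emit:
jog_arm --rows '[{"x": 0,"y": 0,"z": 0.3,"ax": 0,"ay": 0,"az": 0,"fingers": 40},{"x": 0,"y": 0,"z": 0.3,"ax": 0,"ay": 0,"az": 0,"fingers": 40},{"x": 0,"y": 0,"z": 0.2,"ax": 0,"ay": 0,"az": 0,"fingers": 40},{"x": 0,"y": 0,"z": 0.2,"ax": 0,"ay": 0,"az": 0,"fingers": 40},{"x": 0,"y": 0,"z": 0,"ax": 0,"ay": 0,"az": 0,"fingers": 40},{"x": 0,"y": 0,"z": 0,"ax": 0,"ay": 0,"az": 0,"fingers": 40},{"x": 0,"y": 0,"z": 0,"ax": 0,"ay": 0,"az": 0,"fingers": 40},{"x": 0,"y": 0,"z": 0,"ax": 0,"ay": 0,"az": 0,"fingers": 40}]'

```text
t: 12.85
eef_pos: [0.4913, 0.2061, -0.0191]
tool_rot: [-0.0, 0.802, 0.598, 0.0]
contact_force: [-1.6, -0.1, 7.8]
gripper_width: 0.547
grasp_force: 31.8
```

Touched at 7.8 N at the expected height. Releasing.

Emit:
jog_arm --force 20 --rows '[{"x": 0,"y": 0,"z": -0.2,"ax": 0,"ay": 0,"az": 0,"fingers": 48},{"x": 0,"y": 0,"z": 0,"ax": 0,"ay": 0,"az": 0,"fingers": 50},{"x": 0,"y": 0,"z": 0,"ax": 0,"ay": 0,"az": 0,"fingers": 53},{"x": 0,"y": 0,"z": 0,"ax": 0,"ay": 0,"az": 0,"fingers": 58},{"x": 0,"y": 0,"z": 0,"ax": 0,"ay": 0,"az": 0,"fingers": 62},{"x": 0,"y": 0,"z": 0,"ax": 0,"ay": 0,"az": 0,"fingers": 62},{"x": 0,"y": 0,"z": -5,"ax": 0,"ay": 0,"az": 0,"fingers": 62},{"x": 0,"y": 0,"z": -10,"ax": 0,"ay": 0,"az": 0,"fingers": 62}]'

```text
t: 13.65
eef_pos: [0.4904, 0.2056, -0.0046]
tool_rot: [-0.0, 0.802, 0.598, -0.001]
contact_force: [0.4, -0.9, 0.4]
gripper_width: 0.724
grasp_force: 0.0
```

```bash
python3 - <<'E'
from h import *
plan(410,229.5,45,73.35,11)
E
```

```text
at [490.4 205.6  -4.6] ang -16.56 tilt 0.08 F [ 0.4 -0.9  0.4] t 13.65 turn -89.9
[-0.  -7.6 -4.5] -8.17
[ 1.1 -7.6 -4.5] -8.17
[ 2.1 -7.3 -4.5] -8.17
[ 3.2 -6.9 -4.5] -8.17
[ 4.1 -6.4 -4.5] -8.17
[ 5.  -5.8 -4.5] -8.17
[ 5.8 -5.  -4.5] -8.17
[ 6.4 -4.1 -4.5] -8.17
[ 6.9 -3.2 -4.5] -8.17
[ 7.3 -2.2 -4.5] -8.17
[ 7.5 -1.1 -4.5] -8.17
```

Emit:
jog_arm --rows '[{"x": 0,"y": 0,"z": -20,"ax": 0,"ay": 0,"az": 0,"fingers": 62},{"x": 0,"y": 0,"z": -30,"ax": 0,"ay": 0,"az": 0,"fingers": 62},{"x": 1,"y": -8,"z": 0,"ax": 0,"ay": 0,"az": -8.2,"fingers": 58},{"x": 2,"y": -8,"z": 0,"ax": 0,"ay": 0,"az": -8.2,"fingers": 55},{"x": 3,"y": -7,"z": 0,"ax": 0,"ay": 0,"az": -8.2,"fingers": 52},{"x": 4,"y": -7,"z": 0,"ax": 0,"ay": 0,"az": -8.2,"fingers": 50},{"x": 5,"y": -6,"z": 0,"ax": 0,"ay": 0,"az": -8.2,"fingers": 50},{"x": 6,"y": -5,"z": 0,"ax": 0,"ay": 0,"az": -8.2,"fingers": 50}]'

```text
t: 14.45
eef_pos: [0.4472, 0.2249, 0.0463]
tool_rot: [0.0, 0.477, 0.879, 0.0]
contact_force: [0.5, -0.6, 0.3]
gripper_width: 0.582
grasp_force: 0.0
```

Emit:
jog_arm --rows '[{"x": 6,"y": -4,"z": 0,"ax": 0,"ay": 0,"az": -8.2,"fingers": 50},{"x": 7,"y": -3,"z": 0,"ax": 0,"ay": 0,"az": -8.2,"fingers": 50},{"x": 7,"y": -2,"z": 0,"ax": 0,"ay": 0,"az": -8.2,"fingers": 50},{"x": 7,"y": -1,"z": 0,"ax": 0,"ay": 0,"az": -8.2,"fingers": 50},{"x": 8,"y": 0,"z": 0,"ax": 0,"ay": 0,"az": -8,"fingers": 50},{"x": 10,"y": 0,"z": 0,"ax": 0,"ay": 0,"az": 0,"fingers": 50},{"x": 0,"y": 0,"z": 0,"ax": 0,"ay": 0,"az": 0,"fingers": 50},{"x": 0,"y": 0,"z": 0,"ax": 0,"ay": 0,"az": 0,"fingers": 50}]'

```text
t: 15.25
eef_pos: [0.404, 0.2433, 0.0457]
tool_rot: [0.0, 0.145, 0.989, 0.0]
contact_force: [0.5, 0.1, -0.7]
gripper_width: 0.585
grasp_force: 0.0
```

```bash
python3 - <<'E'
from h import *
plan(410,229.5,45,73.35,1)
c=bot.read_camera('top');cv2.imwrite('pics/t2.png',c['pixels'][:,:,::-1])
xs=np.arange(-104,-36,4);ys=np.arange(-54,55,4)
print(ys)
for x,r in zip(xs,prof(c,xs,ys,20)):print(x,r)
E
```

```text
at [404.  243.3  45.7] ang 73.31 tilt 0.03 F [ 0.5  0.1 -0.7] t 15.25 turn -0.0
[ -9.7 -11.5   0.7] -0.04
[-54 -50 -46 -42 -38 -34 -30 -26 -22 -18 -14 -10  -6  -2   2   6  10  14
  18  22  26  30  34  38  42  46  50  54]
-104 [173 174 160 120 105 105 106 106 106 106 106 105 105 104 105 105 106 105
 104 105 105 104 103 104 104 104 103 103]
-100 [173 174 174 171 130 111 112 112 114 110 113 109 111 110 114 110 114 109
 112 111 115 109 113 107 112 108 103 103]
-96 [174 175 156 222 227 200 146 145 144 145 144 145 144 144 144 144 144 145
 144 144 144 144 145 144 144 119 104 106]
-92 [174 175 156 224 222 217 208 199 197 192 197 201 200 196 199 190 197 198
 202 195 198 190 198 180 139 123 103 137]
-88 [175 175 156 222 220 214 214 214 214 214 214 214 214 214 214 213 213 213
 213 213 212 212 212 193 144 122 132 171]
-84 [176 176 161 223 219 214 214 214 215 214 214 214 214 213 213 213 213 213
 213 213 212 212 212 189 139 148 171 171]
-80 [175 175 137 219 220 214 214 214 214 214 214 214 211 164 152 206 213 213
 213 213 212 212 212 188 140 168 170 171]
-76 [175 175 171 224 219 215 215 215 214 214
[... 445 characters left out ...]
154 220 220 214 214 214 214 214 213 213 213 213 213 213 212 212
 212 213 212 212 212 195 216 198 171 171]
-56 [174 176 160 223 225 216 215 223 225 218 219 217 215 223 223 222 212 184
 151 163 158 211 215 218 225 199 172 171]
-52 [174 175 132 203 213 206 219 219 212 215 215 215 220 212 208 203 214 209
 166 155 193 214 217 216 210 195 171 171]
-48 [174 174 176 176 175 172 174 173 174 174 174 173 174 173 173 172 174 174
 173 174 172 172 173 173 172 173 171 171]
-44 [173 174 176 176 175 175 173 173 174 173 173 173 173 173 172 172 173 173
 173 173 172 171 171 171 173 173 172 172]
-40 [174 174 175 176 176 176 174 173 174 173 174 174 174 172 172 172 173 173
 172 173 172 172 171 171 173 173 172 171]
```

```bash
python3 - <<'E'
from h import *
c=bot.read_camera('top')
def cross(v,s,lev):
    for i in range(len(v)-1):
        if (v[i]-lev)*(v[i+1]-lev)<=0 and v[i]!=v[i+1]: return s[i]+(lev-v[i])/(v[i+1]-v[i])*(s[1]-s[0])
ys=np.arange(-12,12,.5);xs=np.arange(-88,-62,.5);g=prof(c,xs,ys,17.5).astype(float)
w=np.clip(205-g,0,None);print('knob',(w.sum(1)@xs)/w.sum(),(w.sum(0)@ys)/w.sum())
s=np.arange(-34,-44,-.5)  # glass-> frame? use outer edges
fx=[-90,-85,-80,-75,-70,-65,-60,-55]
xo=np.arange(-44,-56,-.4)
E=[(y,cross(prof(c,xo,[y],20)[:,0].astype(float),xo,195)) for y in(-40,-30,-20,-10,0,10,34,40)]
print('far edge',np.round(E,1).tolist()); E=np.array(E,float);print(np.polyfit(E[:,0],E[:,1],1))
yo=np.arange(54,40,-.4)
E=[(x,cross(prof(c,[x],yo,20)[0].astype(float),yo,193)) for x in(-72,-69,-66,-63,-60,-57)]
print('left end',np.round(E,1).tolist())
yo=np.arange(-54,-40,.4)
E=[(x,cross(prof(c,[x],yo,20)[0].astype(float),yo,195)) for x in fx]
print('right end',np.round(E,1).tolist())
E
```

```text
knob -74.47101592314779 0.71581787077247
far edge [[-40.0, -51.7], [-30.0, -50.4], [-20.0, -50.4], [-10.0, -50.8], [0.0, -51.4], [10.0, -50.7], [34.0, -50.5], [40.0, -50.6]]
[ 6.44083595e-03 -5.08015826e+01]
left end [[-72.0, 46.2], [-69.0, 46.0], [-66.0, 46.6], [-63.0, 46.2], [-60.0, 46.3], [-57.0, 46.6]]
right end [[-90.0, -43.7], [-85.0, -43.9], [-80.0, -43.8], [-75.0, -44.6], [-70.0, -43.9], [-65.0, -43.8], [-60.0, -44.1], [-55.0, -44.0]]
```

```bash
python3 - <<'E'
from h import *
c=bot.read_camera('top')
ys=np.arange(-46,47,1.0)
g=np.stack([prof(c,[x],ys,19)[0] for x in (8,12,16,20,24,34,38,42)]).astype(int)
print(ys[5:30].astype(int))
for r in g:print(r[5:30],r[63:88])
print('bar along x', np.arange(14,46,2))
for y in(-15,-8,0,8,15):print(y,prof(c,np.arange(14,46,2),[y],19.5)[:,0])
E
```

```text
[-41 -40 -39 -38 -37 -36 -35 -34 -33 -32 -31 -30 -29 -28 -27 -26 -25 -24
 -23 -22 -21 -20 -19 -18 -17]
[172 172 172 172 171 167 164 167 173 178 182 185 186 188 184 181 179 177
 174 173 172 156 130 110  94] [135 154 163 169 170 171 162 146 131 139 148 161 172 179 179 179 177 178
 180 181 182 179 176 174 173]
[172 172 172 165 148 131 153 178 190 192 194 195 196 197 197 194 188 182
 178 174 173 172 168 151 135] [168 169 169 170 171 165 151 134 133 135 153 173 186 189 192 193 194 195
 196 195 192 187 181 176 172]
[171 170 161 141 120 140 159 173 184 192 193 194 196 197 197 195 192 185
 177 174 173 172 172 171 171] [171 172 172 172 172 172 169 153 136 139 151 165 178 188 191 193 194 195
 195 193 190 184 179 174 172]
[170 170 170 168 152 138 152 174 190 192 193 194 196 197 197 196 190 183
 179 175 172 171 170 170 169] [171 171 171 171 172 170 154 137 135 141 153 172 186 190 192 193 194 195
 195 195 191 186 181 176 172]
[170 170 167 146 125 137 163 185 191 194 194 194 195 196 196 194 192 185
 178 174 172 171 171 170 170] [170 171 171 171 171 171 172 158 139 135 155 176 184 190 192 193 194 1
[... 356 characters left out ...]
22 123 123 120 114 105 106 138 171 182 188 191 192 193 194
 195 192 186 179 165 152 144]
[171 168 154 135 126 126 142 169 189 191 192 193 194 195 196 196 189 181
 174 172 170 170 170 170 169] [170 169 169 169 170 170 156 139 127 131 140 161 179 188 190 191 193 194
 195 194 193 186 179 175 171]
bar along x [14 16 18 20 22 24 26 28 30 32 34 36 38 40 42 44]
-15 [133 160 169 169 169 169 158 108 107 109 109 110 114 157 169 170]
-8 [ 64  74 125 162 170 169 160 117 106 109 110 110 146 164 169 169]
0 [ 65  64  87 133 169 170 168 124 110 109 110 110 137 161 168 169]
8 [ 64  99 142 170 172 171 158 120 109 110 110 110 144 162 168 169]
15 [169 170 170 170 170 170 155 123 108 109 110 110 141 166 170 170]
```

The slide lies flat and square at stand x ≈ -75 mm, y ≈ +1 mm, and the bar's front is at x ≈ 27.5. I'll lower the two fingers in front of it.

Emit:
jog_arm --rows '[{"x": -22,"y": -5,"z": 0,"ax": 0,"ay": 0,"az": 0,"fingers": 50},{"x": -23,"y": -5.5,"z": 0,"ax": 0,"ay": 0,"az": 0,"fingers": 50},{"x": 0,"y": 0,"z": 18,"ax": 0,"ay": 0,"az": 0,"fingers": 50},{"x": 0,"y": 0,"z": 20,"ax": 0,"ay": 0,"az": 0,"fingers": 50},{"x": 0,"y": 0,"z": 14,"ax": 0,"ay": 0,"az": 0,"fingers": 50},{"x": 0,"y": 0,"z": 8,"ax": 0,"ay": 0,"az": 0,"fingers": 50},{"x": 0,"y": 0,"z": 3,"ax": 0,"ay": 0,"az": 0,"fingers": 50},{"x": 0,"y": 0,"z": 0,"ax": 0,"ay": 0,"az": 0,"fingers": 50}]'

```text
t: 16.2
eef_pos: [0.4441, 0.2203, -0.0177]
tool_rot: [-0.0, 0.144, 0.99, -0.0]
contact_force: [-0.1, 0.8, -0.1]
gripper_width: 0.588
grasp_force: 0.0
```

```bash
cat >> h.py <<'E'
def st():
    o,p,R=pose();d=(p[:2]-C)@RS;f=o['contact_force'];a=np.degrees(np.arctan2(R[1,1],R[0,1]))
    print('t',round(o['t'],2),'stand xy',d.round(1),'z',p[2].round(1),'ang',a.round(2),'Fstand',(f[:2]@RS).round(1),f[2].round(1),'w',round(o['gripper_width']*85.4,1))
E
python3 -c "
from h import *
st()"
```

```text
t 16.2 stand xy [-124.7    0.9] z -17.7 ang 73.43 Fstand [-0.3  0.7] -0.1 w 50.2
```

Emit:
jog_arm --rows '[{"x": -4,"y": 0,"z": 0,"ax": 0,"ay": 0,"az": 0,"fingers": 50},{"x": -4,"y": 0,"z": 0,"ax": 0,"ay": 0,"az": 0,"fingers": 50},{"x": -3,"y": 0,"z": 0,"ax": 0,"ay": 0,"az": 0,"fingers": 50},{"x": -3,"y": 0,"z": 0,"ax": 0,"ay": 0,"az": 0,"fingers": 50},{"x": -3,"y": 0,"z": 0,"ax": 0,"ay": 0,"az": 0,"fingers": 50},{"x": -3,"y": 0,"z": 0,"ax": 0,"ay": 0,"az": 0,"fingers": 50},{"x": -4,"y": 0,"z": 0,"ax": 0,"ay": 0,"az": 0,"fingers": 50},{"x": -4,"y": 0,"z": 0,"ax": 0,"ay": 0,"az": 0,"fingers": 50}]'

```text
t: 17.0
eef_pos: [0.4711, 0.2124, -0.0176]
tool_rot: [-0.0, 0.144, 0.99, 0.0]
contact_force: [-0.9, -0.8, 0.3]
gripper_width: 0.587
grasp_force: 0.5
```

```bash
cat >> h.py <<'E'
def cross(v,s,lev):
    v=np.asarray(v,float)
    for i in range(len(v)-1):
        if (v[i]-lev)*(v[i+1]-lev)<=0 and v[i]!=v[i+1]: return s[i]+(lev-v[i])/(v[i+1]-v[i])*(s[1]-s[0])
    return np.nan
def slide(x0):
    c=bot.read_camera('top');xo=np.arange(x0+12,x0-12,-.4)
    E=np.array([(y,cross(prof(c,xo,[y],20)[:,0],xo,195)) for y in(-42,-20,-16,-12,12,16,20,42)])
    print('far',E.round(1).tolist());xm=np.nanmedian(E[:,1])-15
    for yo,n in((np.arange(54,40,-.4),'L'),(np.arange(-54,-40,.4),'R')):
        print(n,[round(float(cross(prof(c,[x],yo,20)[0],yo,194)),1) for x in xm+np.arange(-12,13,4)])
E
python3 -c "
from h import *
st();slide(-30)"
```

```text
t 17.0 stand xy [-96.5   1.1] z -17.6 ang 73.45 Fstand [-0.7 -1. ] 0.3 w 50.1
far [[-42.0, nan], [-20.0, nan], [-16.0, nan], [-12.0, nan], [12.0, nan], [16.0, nan], [20.0, nan], [42.0, nan]]
L [nan, nan, nan, nan, nan, nan, nan]
R [nan, nan, nan, nan, nan, nan, nan]h.py:47: RuntimeWarning: All-NaN slice encountered
  print('far',E.round(1).tolist());xm=np.nanmedian(E[:,1])-15
```

```bash
python3 -c "
from h import *
c=bot.read_camera('top');xs=np.arange(-72,-18,2);print(xs)
for y in(-42,-36,-20,-12,0,12,20,42):print(y,prof(c,xs,[y],20)[:,0])
ys=np.arange(-56,-36,1);print(ys)
for x in(-60,-55,-50,-45):print(x,prof(c,[x],ys,20)[0],prof(c,[x],-ys,20)[0])"
```

```text
[-72 -70 -68 -66 -64 -62 -60 -58 -56 -54 -52 -50 -48 -46 -44 -42 -40 -38
 -36 -34 -32 -30 -28 -26 -24 -22 -20]
-42 [139 140 142 142 140 141 142 141 141 142 142 141 141 142 141 141 142 138
 116 107 123 145 161 174 173 173 173]
-36 [210 211 211 210 211 211 210 210 210 211 210 210 210 212 192 155 143 142
 115 105 105 105 105 112 118 125 140]
-20 [213 213 213 213 214 214 214 214 214 213 213 213 213 213 189 153 143 141
 114 105 104 104 104 104 104 105 105]
-12 [193 214 214 213 213 213 213 213 213 213 213 213 213 213 194 154 143 141
 114 105 105 106 105 104 104 104 104]
0 [159 200 205 156 144 144 131 149 139 191 212 212 212 212 199 156 143 133
 114 105 105 105 105 105 105 105 104]
12 [ 42  41  40  41  41  41  63 118 173 212 212 212 212 212 195 155 143 137
 114 105 104 103 103 102 103 104 104]
20 [ 60  56  52  46  46  45  44  43  42  49  99 179 208 212 188 153 143 139
 112 104 103 103 103 103 103 102 102]
42 [ 66  65  62  65  70  70  70  70  69  69  70  74  81  85  81  84 129 132
 115 105 104 103 104 115 130 150 171]
[-56 -55 -54 -53 -52 -51 -50 -49 -48 -47 -46 -45 -44 -43 -42 -41 -40 -39
 -38 -37]
-60 [103 103 103 104 104 104 104 104 103 102 106 120 134 138 142 148 155 166
 186 207] [43 43 43 44 44 43 43 43 43 49 54 60 66 70 70 70 70 70 70 70]
-55 [104 104 104 105 105 106 106 106 106 106 111 119 128 136 141 143 147 169
 192 204] [42 41 43 45 47 49 51 55 59 63 66 70 69 69 69 70 70 70 70 73]
-50 [147 123 113 108 104 104 104 105 106 105 105 111 125 139 141 142 153 172
 190 200] [42 43 44 50 56 60 64 66 68 70 70 71 72 73 74 76 78 79 83 84]
-45 [173 173 173 171 147 125 114 109 104 103 101 116 132 139 142 147 161 179
 194 207] [ 48  54  59  64  66  69  71  72  74  76  78  81  86  85  84  84  81  82
 104 126]
```

Square and straight: the far edge is at x ≈ -36.6, so TCP + 60. On to just before the clip lips.

Emit:
jog_arm --rows '[{"x": -4,"y": 0,"z": 0,"ax": 0,"ay": 0,"az": 0,"fingers": 50},{"x": -4,"y": 0,"z": 0,"ax": 0,"ay": 0,"az": 0,"fingers": 50},{"x": -4,"y": 0,"z": 0,"ax": 0,"ay": 0,"az": 0,"fingers": 50},{"x": -4,"y": 0,"z": 0,"ax": 0,"ay": 0,"az": 0,"fingers": 50},{"x": -4,"y": 0,"z": 0,"ax": 0,"ay": 0,"az": 0,"fingers": 50},{"x": -3,"y": 0,"z": 0,"ax": 0,"ay": 0,"az": 0,"fingers": 50},{"x": -2,"y": 0,"z": 0,"ax": 0,"ay": 0,"az": 0,"fingers": 50},{"x": -1,"y": 0,"z": 0,"ax": 0,"ay": 0,"az": 0,"fingers": 50}]'

```text
t: 17.9
eef_pos: [0.496, 0.2049, -0.0176]
tool_rot: [0.0, 0.144, 0.99, 0.0]
contact_force: [-0.1, 0.3, 0.1]
gripper_width: 0.582
grasp_force: 0.1
```

```bash
cat >> h.py <<'E'
def look(x0):
    c=bot.read_camera('top');st();ys=np.arange(-52,-34,1);print(ys)
    for x in(x0-30,x0-25,x0-20,x0-15):print(x,prof(c,[x],ys,20)[0],prof(c,[x],-ys,20)[0])
    xs=np.arange(x0-8,x0+10,1);print(xs)
    for y in(-42,-20,-12,0,12,20,42):print(y,prof(c,xs,[y],20)[:,0])
E
python3 -c "
from h import *
look(-10)"
```

```text
t 17.95 stand xy [-70.5   1. ] z -17.6 ang 73.44 Fstand [0.3 0. ] 0.4 w 50.0
[-52 -51 -50 -49 -48 -47 -46 -45 -44 -43 -42 -41 -40 -39 -38 -37 -36 -35]
-40 [103 103 104 104 104 104 110 120 131 137 141 145 151 168 189 208 211 213] [73 71 68 65 63 62 62 63 65 66 69 71 71 71 71 71 70 71]
-35 [104 104 104 104 104 104 105 108 123 136 141 142 147 169 190 200 208 212] [47 46 45 45 45 44 44 46 51 57 63 67 70 70 70 70 71 71]
-30 [104 105 105 105 105 103 101 112 127 139 141 142 158 180 196 205 211 212] [58 61 63 59 50 43 47 50 55 62 67 68 70 70 70 70 70 70]
-25 [139 116 111 106 104 103 106 119 131 137 141 146 153 165 187 206 210 212] [44 44 43 42 46 51 56 62 68 69 70 71 70 70 71 71 73 74]
[-18 -17 -16 -15 -14 -13 -12 -11 -10  -9  -8  -7  -6  -5  -4  -3  -2  -1]
-42 [141 143 142 142 141 138 134 124 113 112 113 114 116 119 145 164 171 171]
-20 [180 158 144 143 142 134 124 113 109 105  98  94  92  90  88  83  79  78]
-12 [185 160 145 143 142 127 105  81  60  46  45  45  45  45  45  45  45  45]
0 [169 156 149 143 140 133 107  75  52  48  46  45  45  45  45  45  45  45]
12 [180 160 145 144 142 120  94  73  61  50  45  44  44  44  44  44  45  45]
20 [174 156 144 143 142 133 120 111 107 104 103 103 103 102 101 100 100  99]
42 [ 74  77  79  81  83  86  89  91  96 100 103 103 103 103 103 103 103 103]
```

Emit:
jog_arm --rows '[{"x": -1.5,"y": 0,"z": 0,"ax": 0,"ay": 0,"az": 0,"fingers": 50},{"x": -1.5,"y": 0,"z": 0,"ax": 0,"ay": 0,"az": 0,"fingers": 50},{"x": -1.5,"y": 0,"z": 0,"ax": 0,"ay": 0,"az": 0,"fingers": 50},{"x": -1.5,"y": 0,"z": 0,"ax": 0,"ay": 0,"az": 0,"fingers": 50},{"x": -1,"y": 0,"z": 0,"ax": 0,"ay": 0,"az": 0,"fingers": 50},{"x": -1,"y": 0,"z": 0,"ax": 0,"ay": 0,"az": 0,"fingers": 50},{"x": -1,"y": 0,"z": 0,"ax": 0,"ay": 0,"az": 0,"fingers": 50},{"x": -1,"y": 0,"z": 0,"ax": 0,"ay": 0,"az": 0,"fingers": 50}]'

```text
t: 18.75
eef_pos: [0.503, 0.2027, -0.0179]
tool_rot: [-0.002, 0.143, 0.99, -0.0]
contact_force: [-7.4, 2.2, 5.9]
gripper_width: 0.585
grasp_force: 5.1
```

```bash
python3 -c "
from h import *
st()"
```

```text
t 18.75 stand xy [-63.2   1. ] z -17.9 ang 73.51 Fstand [-7.7 -0. ] 5.9 w 49.9
```

Emit:
jog_arm --rows '[{"x": -1,"y": 0,"z": -0.4,"ax": 0,"ay": 0,"az": 0,"fingers": 50},{"x": -1,"y": 0,"z": 0,"ax": 0,"ay": 0,"az": 0,"fingers": 50},{"x": -1,"y": 0,"z": 0,"ax": 0,"ay": 0,"az": 0,"fingers": 50},{"x": -1,"y": 0,"z": 0,"ax": 0,"ay": 0,"az": 0,"fingers": 50},{"x": -1,"y": 0,"z": 0,"ax": 0,"ay": 0,"az": 0,"fingers": 50},{"x": 0,"y": 0,"z": 0,"ax": 0,"ay": 0,"az": 0,"fingers": 50},{"x": 0,"y": 0,"z": 0,"ax": 0,"ay": 0,"az": 0,"fingers": 50},{"x": 0,"y": 0,"z": 0,"ax": 0,"ay": 0,"az": 0,"fingers": 50}]'

```text
t: 19.55
eef_pos: [0.5069, 0.2015, -0.0177]
tool_rot: [-0.003, 0.143, 0.99, -0.0]
contact_force: [-8.5, 2.5, 4.8]
gripper_width: 0.586
grasp_force: 4.9
```

```bash
python3 -c "
from h import *
look(0)"
```

```text
t 19.6 stand xy [-59.2   0.9] z -17.7 ang 73.54 Fstand [-9.6 -0.1] 5.4 w 50.1
[-52 -51 -50 -49 -48 -47 -46 -45 -44 -43 -42 -41 -40 -39 -38 -37 -36 -35]
-30 [104 104 105 105 105 103 101 112 127 139 141 142 158 180 196 205 211 212] [72 72 73 74 75 75 74 73 72 71 70 71 71 71 71 71 72 73]
-25 [104 104 104 105 104 104 106 119 132 137 140 145 152 165 186 206 210 212] [80 79 77 75 74 73 72 71 70 70 70 70 71 71 72 72 72 72]
-20 [105 105 104 104 105 105 107 112 122 134 141 142 143 168 194 209 211 213] [67 64 60 55 52 51 50 53 57 61 66 71 71 71 71 71 72 71]
-15 [110 108 105 105 104 103 103 108 123 138 140 142 154 178 199 206 212 213] [48 48 48 47 47 46 46 48 54 59 64 68 70 71 71 71 71 71]
[-8 -7 -6 -5 -4 -3 -2 -1  0  1  2  3  4  5  6  7  8  9]
-42 [141 141 141 142 141 141 136 124 115 110 106 106 107 108 110 112 132 158]
-20 [186 165 155 148 143 141 139 114  92  82  80  77  77  77  81  86  91  97]
-12 [186 163 151 145 142 141 140 110  76  53  49  45  45  45  45  45  45  45]
0 [186 170 154 144 143 142 116  83  64  53  45  45  45  45  45  45  45  45]
12 [189 167 153 146 141 134 125 100  72  53  48  44  44  43  43  43  43  43]
20 [131 145 150 148 142 139 134 122 110 103 102 101 101 101 102 103 104 103]
42 [ 71  71  71  71  71  73  75  79  81  82  82  81  83  90  96 100 103 104]
```

Emit:
jog_arm --rows '[{"x": -1,"y": 0,"z": 0,"ax": 0,"ay": 0,"az": 0,"fingers": 50},{"x": -1,"y": 0,"z": 0,"ax": 0,"ay": 0,"az": 0,"fingers": 50},{"x": -1,"y": 0,"z": 0,"ax": 0,"ay": 0,"az": 0,"fingers": 50},{"x": -1,"y": 0,"z": 0,"ax": 0,"ay": 0,"az": 0,"fingers": 50},{"x": -1,"y": 0,"z": 0,"ax": 0,"ay": 0,"az": 0,"fingers": 50},{"x": -1,"y": 0,"z": 0,"ax": 0,"ay": 0,"az": 0,"fingers": 50},{"x": 0,"y": 0,"z": 0,"ax": 0,"ay": 0,"az": 0,"fingers": 50},{"x": 0,"y": 0,"z": 0,"ax": 0,"ay": 0,"az": 0,"fingers": 50}]'

```text
t: 20.4
eef_pos: [0.5147, 0.1994, -0.0174]
tool_rot: [-0.001, 0.144, 0.99, -0.0]
contact_force: [-4.1, 1.5, 1.4]
gripper_width: 0.585
grasp_force: 2.1
```

```bash
python3 -c "
from h import *
st()"
```

```text
t 20.4 stand xy [-51.1   1.1] z -17.4 ang 73.49 Fstand [-4.3  0.3] 1.4 w 50.0
```

Emit:
jog_arm --rows '[{"x": -1,"y": 0,"z": 0,"ax": 0,"ay": 0,"az": 0,"fingers": 50},{"x": -1,"y": 0,"z": 0,"ax": 0,"ay": 0,"az": 0,"fingers": 50},{"x": -1,"y": 0,"z": 0,"ax": 0,"ay": 0,"az": 0,"fingers": 50},{"x": -1,"y": 0,"z": 0,"ax": 0,"ay": 0,"az": 0,"fingers": 50},{"x": -1,"y": 0,"z": 0,"ax": 0,"ay": 0,"az": 0,"fingers": 50},{"x": 0,"y": 0,"z": 0,"ax": 0,"ay": 0,"az": 0,"fingers": 50},{"x": 0,"y": 0,"z": 0,"ax": 0,"ay": 0,"az": 0,"fingers": 50},{"x": 0,"y": 0,"z": 0,"ax": 0,"ay": 0,"az": 0,"fingers": 50}]'

```text
t: 21.2
eef_pos: [0.5208, 0.1976, -0.0171]
tool_rot: [0.0, 0.144, 0.99, 0.0]
contact_force: [-2.3, 0.8, 4.3]
gripper_width: 0.586
grasp_force: 2.4
```

```bash
python3 -c "
from h import *
look(14)"
```

```text
t 21.25 stand xy [-44.7   1.2] z -17.2 ang 73.45 Fstand [-3.7  0. ] 3.2 w 50.0
[-52 -51 -50 -49 -48 -47 -46 -45 -44 -43 -42 -41 -40 -39 -38 -37 -36 -35]
-16 [105 105 105 104 104 102 100 110 126 138 140 141 156 175 193 204 211 212] [70 70 70 70 70 70 70 70 70 70 70 70 70 71 71 71 72 72]
-11 [104 104 104 105 104 103 105 117 129 135 140 144 150 161 183 204 210 211] [75 77 78 79 77 76 75 74 73 72 71 71 71 71 71 71 72 72]
-6 [104 104 104 104 104 104 105 109 119 132 140 141 142 161 182 185 168 148] [78 76 75 73 71 69 68 68 69 70 70 70 71 71 71 72 72 71]
-1 [132 122 110 108 104 102 102 106 123 137 140 142 154 175 186 161 138 122] [62 55 50 48 45 44 45 47 52 57 63 68 70 70 70 70 70 70]
[ 6  7  8  9 10 11 12 13 14 15 16 17 18 19 20 21 22 23]
-42 [141 141 141 140 139 138 137 124 112 105 103 106 117 134 144 153 160 170]
-20 [195 170 149 144 141 138 135 128 118 107 105 104 103 103 103 103 104 104]
-12 [194 175 157 149 144 135 124 106  83  65  74  86  95  99 101 101 101 101]
0 [196 182 163 147 143 140 126  99  68  56  47  47  55  64  81  98 102 103]
12 [193 165 144 143 142 138 131 122 107  98  96  99 102 103 103 103 103 103]
20 [ 80  99 119 130 138 138 132 124 115 107 104 104 104 103 103 103 103 103]
42 [68 69 69 69 71 71 71 72 73 75 77 80 82 83 85 88 93 98]
```

Both clips seem down, since the rub is 3.7 N. The far edge is at 13.3 with about 14 mm to go. Advancing 11 mm, then feeling.

Emit:
jog_arm --rows '[{"x": -1.5,"y": 0,"z": -0.3,"ax": 0,"ay": 0,"az": 0,"fingers": 50},{"x": -1.5,"y": 0,"z": 0,"ax": 0,"ay": 0,"az": 0,"fingers": 50},{"x": -1.5,"y": 0,"z": 0,"ax": 0,"ay": 0,"az": 0,"fingers": 50},{"x": -1.5,"y": 0,"z": 0,"ax": 0,"ay": 0,"az": 0,"fingers": 50},{"x": -1.5,"y": 0,"z": 0,"ax": 0,"ay": 0,"az": 0,"fingers": 50},{"x": -1.5,"y": 0,"z": 0,"ax": 0,"ay": 0,"az": 0,"fingers": 50},{"x": -1,"y": 0,"z": 0,"ax": 0,"ay": 0,"az": 0,"fingers": 50},{"x": 0,"y": 0,"z": 0,"ax": 0,"ay": 0,"az": 0,"fingers": 50}]'

```text
t: 22.05
eef_pos: [0.5308, 0.1946, -0.0169]
tool_rot: [0.0, 0.144, 0.99, 0.0]
contact_force: [-2.5, -0.1, 1.1]
gripper_width: 0.588
grasp_force: 1.4
```

```bash
python3 -c "
from h import *
look(25)"
```

```text
t 22.1 stand xy [-34.3   1.1] z -16.9 ang 73.43 Fstand [-2.5 -0.5] 0.7 w 50.1
[-52 -51 -50 -49 -48 -47 -46 -45 -44 -43 -42 -41 -40 -39 -38 -37 -36 -35]
-5 [104 104 104 104 103 103 107 114 124 133 140 141 144 156 174 184 160 135] [70 70 70 70 70 70 70 70 71 70 70 70 69 69 70 71 72 72]
0 [104 104 104 104 103 103 103 104 119 134 140 141 146 165 184 166 138 119] [70 71 71 71 71 72 73 73 72 71 70 70 70 70 70 71 71 72]
5 [109 106 104 104 104 102 100 110 126 139 140 142 153 170 179 176 167 143] [79 79 79 78 76 74 73 72 71 70 70 70 70 71 71 71 71 71]
10 [134 113 108 103 102 102 105 115 126 133 139 143 147 157 183 205 192 168] [73 70 66 63 60 59 57 57 59 64 68 70 71 71 71 71 71 71]
[17 18 19 20 21 22 23 24 25 26 27 28 29 30 31 32 33 34]
-42 [140 140 141 141 141 137 125 115 108 100  94  95 101 105 107 107 108 108]
-20 [175 158 149 142 140 137 128 115 104  95  85  76  70  67  66  66  67  67]
-12 [170 158 151 143 141 138 127 114 101  89  75  69  67  66  66  67  67  66]
0 [178 161 146 144 141 134 125 116 109 102  89  76  68  66  66  66  67  67]
12 [156 144 142 141 140 138 130 117 106  93  79  71  68  66  66  66  66  66]
20 [ 64  80 101 122 132 135 129 118 107  96  83  72  69  67  66  66  66  66]
42 [64 64 64 66 67 68 69 70 71 72 73 75 77 79 80 81 79 73]
```

Emit:
jog_arm --rows '[{"x": -0.5,"y": 0,"z": 0,"ax": 0,"ay": 0,"az": 0,"fingers": 50},{"x": -0.5,"y": 0,"z": 0,"ax": 0,"ay": 0,"az": 0,"fingers": 50},{"x": -0.5,"y": 0,"z": 0,"ax": 0,"ay": 0,"az": 0,"fingers": 50},{"x": -0.5,"y": 0,"z": 0,"ax": 0,"ay": 0,"az": 0,"fingers": 50},{"x": -0.5,"y": 0,"z": 0,"ax": 0,"ay": 0,"az": 0,"fingers": 50},{"x": -0.5,"y": 0,"z": 0,"ax": 0,"ay": 0,"az": 0,"fingers": 50},{"x": 0,"y": 0,"z": 0,"ax": 0,"ay": 0,"az": 0,"fingers": 50},{"x": 0,"y": 0,"z": 0,"ax": 0,"ay": 0,"az": 0,"fingers": 50}]'

```text
t: 22.9
eef_pos: [0.5333, 0.1939, -0.0169]
tool_rot: [0.0, 0.144, 0.99, 0.0]
contact_force: [-2.5, 0.4, 1.4]
gripper_width: 0.584
grasp_force: 1.8
```

```bash
python3 -c "
from h import *
st()"
```

```text
t 22.9 stand xy [-31.6   1.2] z -16.9 ang 73.44 Fstand [-2.5 -0.4] 1.4 w 49.9
```

Emit:
jog_arm --rows '[{"x": -0.3,"y": 0,"z": 0,"ax": 0,"ay": 0,"az": 0,"fingers": 50},{"x": -0.3,"y": 0,"z": 0,"ax": 0,"ay": 0,"az": 0,"fingers": 50},{"x": -0.3,"y": 0,"z": 0,"ax": 0,"ay": 0,"az": 0,"fingers": 50},{"x": -0.3,"y": 0,"z": 0,"ax": 0,"ay": 0,"az": 0,"fingers": 50},{"x": -0.3,"y": 0,"z": 0,"ax": 0,"ay": 0,"az": 0,"fingers": 50},{"x": 0,"y": 0,"z": 0,"ax": 0,"ay": 0,"az": 0,"fingers": 50},{"x": 0,"y": 0,"z": 0,"ax": 0,"ay": 0,"az": 0,"fingers": 50},{"x": 0,"y": 0,"z": 0,"ax": 0,"ay": 0,"az": 0,"fingers": 50}]'

```text
t: 23.7
eef_pos: [0.5347, 0.1934, -0.0169]
tool_rot: [0.0, 0.144, 0.99, 0.0]
contact_force: [-3.3, 1.4, 2.0]
gripper_width: 0.583
grasp_force: 1.8
```

```bash
python3 -c "
from h import *
look(27)"
```

```text
t 23.75 stand xy [-30.2   1.1] z -16.9 ang 73.44 Fstand [-2.9 -0.5] 0.7 w 50.0
[-52 -51 -50 -49 -48 -47 -46 -45 -44 -43 -42 -41 -40 -39 -38 -37 -36 -35]
-3 [104 104 104 104 104 102 101 104 112 112 102  94  91  97  98  96  96  98] [69 70 70 70 70 70 70 70 70 70 70 70 70 70 71 72 72 73]
2 [104 104 103 103 103 102 105 113 122 132 140 141 143 151 164 172 151 133] [70 70 70 70 70 69 69 70 70 70 70 70 70 70 70 71 71 72]
7 [104 104 104 104 104 103 103 104 120 134 139 141 146 169 190 183 171 156] [71 71 72 73 74 74 74 73 72 71 71 70 70 71 71 72 72 72]
12 [109 105 103 103 102 101 100 110 125 138 140 142 153 167 182 191 190 163] [79 78 78 77 75 74 72 71 71 70 70 70 70 70 70 71 71 71]
[19 20 21 22 23 24 25 26 27 28 29 30 31 32 33 34 35 36]
-42 [140 140 140 141 141 141 138 133 117  94  75  73  74  86 100 108 108 108]
-20 [208 201 181 159 148 144 139 127 110  93  77  68  67  66  67  67  68  70]
-12 [211 209 179 154 144 143 140 132 122 103  82  70  68  66  66  65  66  68]
0 [204 183 161 153 147 142 141 140 116  89  72  69  66  66  67  67  66  66]
12 [167 189 174 157 146 144 141 120  96  81  74  67  67  67  66  66  65  68]
20 [ 43  42  46  52  68  93 117 113 101  85  75  68  67  66  66  66  66  70]
42 [64 63 65 65 65 66 66 67 67 68 69 69 70 73 77 79 80 81]
```

Emit:
jog_arm --rows '[{"x": -0.3,"y": 0,"z": 0,"ax": 0,"ay": 0,"az": 0,"fingers": 50},{"x": -0.3,"y": 0,"z": 0,"ax": 0,"ay": 0,"az": 0,"fingers": 50},{"x": -0.3,"y": 0,"z": 0,"ax": 0,"ay": 0,"az": 0,"fingers": 50},{"x": -0.3,"y": 0,"z": 0,"ax": 0,"ay": 0,"az": 0,"fingers": 50},{"x": -0.3,"y": 0,"z": 0,"ax": 0,"ay": 0,"az": 0,"fingers": 50},{"x": 0,"y": 0,"z": 0,"ax": 0,"ay": 0,"az": 0,"fingers": 50},{"x": 0,"y": 0,"z": 0,"ax": 0,"ay": 0,"az": 0,"fingers": 50},{"x": 0,"y": 0,"z": 0,"ax": 0,"ay": 0,"az": 0,"fingers": 50}]'

```text
t: 24.55
eef_pos: [0.5355, 0.1932, -0.017]
tool_rot: [-0.0, 0.144, 0.99, -0.0]
contact_force: [-5.5, 1.4, 3.4]
gripper_width: 0.588
grasp_force: 3.0
```

```bash
python3 -c "
from h import *
st()"
```

```text
t 24.55 stand xy [-29.4   1.1] z -17.0 ang 73.46 Fstand [-5.6 -0.3] 3.4 w 50.2
```

At the stop: the advance stalled and the force rose to 5.6 N. A touch more, then hold.

Emit:
jog_arm --rows '[{"x": -0.3,"y": 0,"z": 0,"ax": 0,"ay": 0,"az": 0,"fingers": 50},{"x": -0.3,"y": 0,"z": 0,"ax": 0,"ay": 0,"az": 0,"fingers": 50},{"x": 0,"y": 0,"z": 0,"ax": 0,"ay": 0,"az": 0,"fingers": 50},{"x": 0,"y": 0,"z": 0,"ax": 0,"ay": 0,"az": 0,"fingers": 50},{"x": 0,"y": 0,"z": 0,"ax": 0,"ay": 0,"az": 0,"fingers": 50},{"x": 0,"y": 0,"z": 0,"ax": 0,"ay": 0,"az": 0,"fingers": 50},{"x": 0,"y": 0,"z": 0,"ax": 0,"ay": 0,"az": 0,"fingers": 50},{"x": 0,"y": 0,"z": 0,"ax": 0,"ay": 0,"az": 0,"fingers": 50}]'

```text
t: 25.35
eef_pos: [0.5355, 0.1933, -0.017]
tool_rot: [-0.001, 0.144, 0.99, -0.0]
contact_force: [-6.6, 1.8, 3.5]
gripper_width: 0.585
grasp_force: 3.8
```

```bash
python3 -c "
from h import *
st()"
```

```text
t 25.35 stand xy [-29.3   1.2] z -17.0 ang 73.47 Fstand [-6.8 -0.2] 3.5 w 50.0
```

Position fixed while the force rose to 6.8 N, so it is pressed home. Backing off and lifting away.

Emit:
jog_arm --rows '[{"x": 1,"y": 0,"z": 0,"ax": 0,"ay": 0,"az": 0,"fingers": 50},{"x": 2,"y": 0,"z": 0,"ax": 0,"ay": 0,"az": 0,"fingers": 50},{"x": 5,"y": 0,"z": 0,"ax": 0,"ay": 0,"az": 0,"fingers": 50},{"x": 15,"y": 0,"z": -3,"ax": 0,"ay": 0,"az": 0,"fingers": 50},{"x": 25,"y": 0,"z": -20,"ax": 0,"ay": 0,"az": 0,"fingers": 50},{"x": 25,"y": 0,"z": -25,"ax": 0,"ay": 0,"az": 0,"fingers": 50},{"x": 30,"y": 0,"z": -25,"ax": 0,"ay": 0,"az": 0,"fingers": 50},{"x": 10,"y": 0,"z": -25,"ax": 0,"ay": 0,"az": 0,"fingers": 50}]'

```text
t: 26.15
eef_pos: [0.4243, 0.2257, 0.0815]
tool_rot: [-0.001, 0.143, 0.99, -0.0]
contact_force: [1.1, -1.1, 1.1]
gripper_width: 0.586
grasp_force: 0.0
```

```bash
python3 -c "
from h import *
st()
c=bot.read_camera('top');a=cv2.resize(c['pixels'][145:245,175:275],(590,590),interpolation=3)
b=cv2.resize(bot.read_camera('side')['pixels'][150:200,255:345],(800,444),interpolation=3)[:,300:700][:,:210]
cv2.imwrite('pics/fin.png',a[:,:,::-1])
look(27)
"
```

```text
t 26.15 stand xy [-145.2    0.4] z 81.5 ang 73.61 Fstand [ 1.4 -0.8] 1.1 w 50.0
t 26.3 stand xy [-141.7    2.1] z 82.5 ang 73.55 Fstand [-0.4 -0.2] -0.1 w 50.0
[-52 -51 -50 -49 -48 -47 -46 -45 -44 -43 -42 -41 -40 -39 -38 -37 -36 -35]
-3 [173 173 173 173 165 141 118 153 193 214 220 224 223 222 207 188 173 165] [171 171 171 174 181 189 200 213 217 217 215 205 195 189 181 175 173 171]
2 [173 173 172 172 168 158 153 162 181 204 221 223 224 218 206 195 188 187] [172 172 172 172 178 187 198 209 219 219 217 212 206 199 198 198 190 181]
7 [173 173 173 173 173 166 146 131 172 207 221 223 224 221 217 201 184 172] [171 171 172 175 179 189 200 209 217 220 215 209 190 173 170 173 170 165]
12 [172 172 172 171 170 159 146 162 192 218 222 225 224 222 216 207 197 194] [172 172 171 173 176 184 196 208 215 221 218 214 208 198 189 192 193 193]
[19 20 21 22 23 24 25 26 27 28 29 30 31 32 33 34 35 36]
-42 [221 222 221 221 222 219 218 221 207 179 151 135 117 111 111 111 111 110]
-20 [211 211 207 209 216 223 223 219 212 182 147 122 116 111 112 112 112 111]
-12 [212 212 208 205 209 216 222 221 219 191 151 124 117 110 110 111 111 110]
0 [206 201 196 204 215 222 222 223 200 173 149 130 113 112 111 110 111 112]
12 [211 212 214 214 215 219 223 214 203 183 153 125 118 112 110 111 111 111]
20 [211 209 211 217 221 222 223 216 203 178 148 121 116 112 111 111 111 110]
42 [219 219 219 220 223 223 223 220 199 174 149 125 116 116 116 114 112 113]
```

View pics/fin.png

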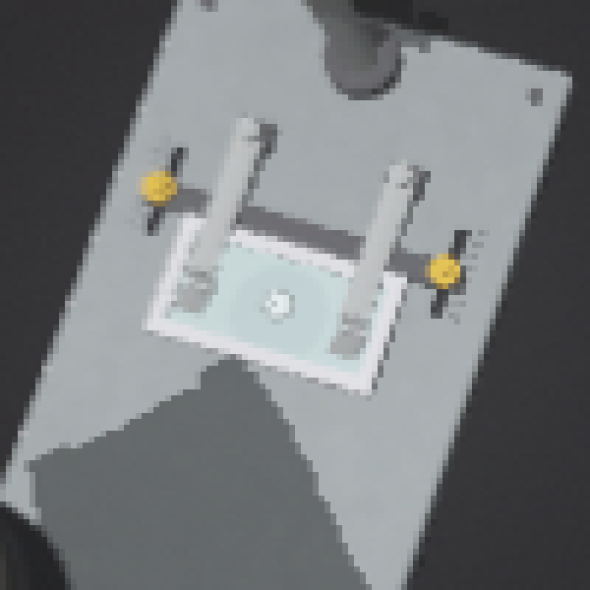

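The picture shows the slide square against the bar. Both toes are on the glass, at (200,290) and (350,335), and the gripper is clear.

```bash
python3 -c "
from station import bot
print(bot.hand_in())"
```

```text
the job is handed in; nothing more can be done
None
```

The job is handed in at about 26 s. The slide was taken from its case, laid on the plate and pushed under both clips. It was then pressed home against the back stop with about 4 N (estimated) and released. The last picture showed it square to the bar with both toes on the glass; the judge's result was not reported back.

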